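Gauge the drill bushings and reject the bell-mouthed one

ROBOT

A 6-joint arm with a two-finger parallel gripper is mounted at the origin on a cart in front of the work surface, level with it; the furniture and walls round the work are solid. World frame = base frame: x ahead of the robot, y to its left, z up, the work surface at z = 0. Lengths are in m, angles in degrees, forces in N, time in s.
With the tool pointing down it reaches from about 0.35 to 0.875 m from the base axis. Payload 4.2 kg.
Tool frame: the origin (TCP) lies between the finger pads; the fingertips stand 14 mm ahead of it and the grasp point (between the pads) lies 5 mm behind it; x points along the fingers, y is the direction in which the jaws open and shut, and the axes are right-handed (so a half turn about x gives the same grasp; the last joint's range is limited). The gripper opens to 87 mm and grips with 3 to 60 N. Pads are 19 mm wide; open, the fingers measure 117 mm over their backs; the gripper's body (75 mm by 190 mm) begins 51 mm behind the grasp point.
Start: joints at [-50.844, 22.042, 0.453, 0, -68.411, -14.817], TCP at [0.258, -0.569, 0.237] pointing down, gripper open.
Joint ranges: [-179.83, 179.83], [-69.29, 118.12], [-61.27, 80.66], [-181.25, 117.63], [-171.15, -9.14], [-177.46, 177.46]. Speed limits (degrees/s): [159.86, 159.86, 180, 180, 180, 180].

INTERFACE

Orientations are given as a 3x3 rotation matrix whose columns are the frame's x, y, z axes.
In Python, from station import r, imaging, job gives the robot as it stands. The module is installed in compiled form; this text tells all that it offers.
- The arm moves only by the tool apply_moves, never from a script. Its arguments are lists of equal length, an entry for each row: "xyz": the shift along the tool's x, y, z in m, a list of three; "twist": the turn about the tool's x in degrees; "claw": the opening, from 0 (shut) to 1 (fully open). A call has 1 to 12 rows; each row shifts and turns the pose as measured when the row begins, along the tool's axes as they then stand; what a row does not reach is not made up. A row lasts 1/10 s, in which the tool goes at most 50 mm and 8.59 degrees, less where a joint would pass 70% of its speed; a pose out of reach is approached as far as the arm can. A call is refused whole if a number of a shift passes 0.05 or a number of a turn 8.59, either way. A call with a gripper value outside its range is refused whole. The fingers move at their own pace and stop on an object; the grip force is fixed at half the most. Time passes only in rows, so rows that do not move let the fingers close. It gives the time, the measured TCP pose, the force and the opening at its end, in the units of the state.
- r.sense(): the state, without advancing time (a new reading comes with each control period).
- imaging.capture(name): name is "scene" or "top" or "wrist"; returns a dict with "pixels" (420x560x3 uint8, red, green, blue), "mtx" (3x3 intrinsics, pixels), "distortion" ([k1, k2, p1, p2, k3] as OpenCV has them; the pictures are not rectified), "view" (4x4, takes a point from world to camera coordinates). Camera axes: x right, y down, z forward; pixel columns grow to the right and rows downward; lengths in m; the calibration is good to about 2 mm. A picture is of the moment at which its call begins. There is no depth.
- job.finish_job(): hands the job in, once; it reports no verdict.
Trained networks look in a picture, given as the dict that the camera call returned (one of the last four; its "shot" number tells which), for a name from the list of things; names that differ only in an ending like _2 or _b are one class to them, and where a whole thing is asked for, a point or a joint stands for the part that bears it (a point fixed in the world has none). Each returns a list of dicts, best first, with "p" (0 to 1); they miss things now and then, are a little off and sometimes report something else, mostly with a low value. They report only what shows in the picture. A call takes as long as a camera call. They do not tell look-alikes from the thing itself.
- imaging.regions_of(query, picture): "mask" (420x560 bool, what is visible of it) and "centre" ([column, row] in pixels, amid what is visible of it).
The state is a dict: "time_s": time; "joints": joint angles; "joint_velocities": joint speeds; "effort": joint torques, N m; "tcp_pos": TCP position; "ee_rot": TCP orientation; "wrist_force": force on the tool from outside, world axes, zero at the start; "moment": the same for the moment, N m; "gripper_width": opening from 0.0 (shut) to 1.0 (fully open).
Only numpy, scipy, OpenCV 4.12 (cv2) and the standard library are available. Lean on these libraries where they do the work, as an engineer would, in place of code of your own. Each camera call takes 0.05 s, during which the arm holds its last target.

TASK

Three steel drill bushings that look alike stand in the wooden rack; one of them was reamed short: its bore is to size at the mouth but too tight further down. Take the slim plug gauge from its stand and, going along the rack from left to right, try it gently in every bushing until its collar sits down on the bushing or it will go no further, never forcing it. Then put the gauge back fully home in its own hole in the stand, and set the bushing it would not pass gently down, upright, in the narrow compartment of the wooden tray beside the rack; the good two stay in their nests and nothing else is disturbed.

Things in the scene. Friction and masses are not known exactly. Their poses are not given: they have to be found in the camera images.
- rack: wooden block 100 x 240 x 30 mm (x, y, z) with three round nests in a row along its y, 75 mm apart; fixed. Origin: centre of its underside, z up.
- nest_1 (a point): centre of the floor of the left nest (nests 43 mm wide, 12 mm deep). In each nest stands a headed steel drill bushing, 50 mm high over the nest floor, with up to 1.7 mm of play: body 39.6 mm, head 47 mm wide over the upper 12 mm. The vertical bore is 14 mm, mouth flared to 20 mm over the top 4 mm. In the one bad bushing the bore narrows to 9 mm, 20 mm below the top.
- nest_2 (a point): the same for the middle nest
- nest_3 (a point): the same for the right nest. Which nest holds the bad bushing is not known; from outside the three look alike, 0.2 to 0.3 kg each. (The rules call the bad one bushing_v and the good ones bushing_u and bushing_w; their poses are not given.)
- plug_gauge: slim steel plug gauge, standing, 103 mm tall, 0.09 kg. Origin: centre of the nose of the plug (lowest point), z up along it. Plug 12 mm across and 34 mm long with a 4 mm long tapered nose; collar 25 mm across from 34 to 41 mm; dark hexagonal handle from 41 to 103 mm, 18 mm across flats, two flats facing its +x and -x. In a good bushing it goes in until the collar rests on the head; in the bad one it stops with 20 mm in and the collar 14 mm clear.
- plug_gauge_handle (a point): middle of the slim gauge's handle, 78 mm above its nose
- gauge_stand: dark wooden stand 70 x 150 x 45 mm (x, y, z) with two gauges in holes 76 mm apart along its y; fixed. Origin: centre of its underside.
- stand_hole (a point): centre of the mouth of the slim gauge's own hole, on the stand's top face, 45 mm above the bench; hole 15 mm wide, 38 mm deep. Home, the gauge's collar rests on the stand.
- big_gauge: thicker plug gauge, not used: plug 20 mm, collar 38 mm, handle 28 mm across flats, 125 mm tall, in the stand's other hole. Origin: nose of its plug.
- sort_tray: open wooden tray to the left of the rack (not the one against the back), 220 x 300 mm, 55 mm high, 12 mm side boards, 6 mm floor; fixed. Origin: centre of its underside. A 10 mm divider, 44 mm high, runs along its x at y = 20 to 30 mm and leaves a narrow compartment, 196 mm along x and 108 mm along y, on its +y side.
- reject_floor (a point): centre of the floor of the narrow compartment, same axes as the tray; 6 mm above the bench
- scrap_bolt: bolt 54 mm tall standing on its head in the wide compartment of the tray; stays there
- loupe: folding loupe, 33 x 68 x 18 mm, lying on the bench; bystander
- bolt_m16: thick hex bolt standing on its head, 60 mm tall; bystander
- bolt_m12: thinner hex bolt standing on its head, 48 mm tall; bystander
- oil_can: oil can with a thin bent spout, 62 mm wide, 151 mm tall; bystander
- pin_tin: round tin with lid, 57 mm wide, 55 mm tall; bystander
- dust_brush: dusting brush 139 mm long, lying behind the rack; bystander
Things that resemble listed ones, but are neither listed nor needed, are in the scene too. What is shaped like the plug_gauge but orange is not meant.

How it is judged:
By the outcome, as a careful person would: the job done as asked, in the order asked, and still so for the second after the job is handed in, with the robot touching nothing.
It also fails if it takes over 64 s, if anything falls off the work surface, if the arm or the gripper's body presses on something with over 40 N, if the wrist force passes 120 N, or if a joint passes its speed limit or range.

## Working session

There is one attempt and no reset: what is moved stays moved. The work goes in short steps, Python scripts to look and compute and a tool call to move; the robot and the scene stay as the last step left them, time stands still between calls to the robot, and variables do not carry over. Pictures are saved under pics/ and viewed, and the job is handed in when it is done.

Besides the shell and the picture viewer there is one more tool, called after "Call:" as a command line: name --pt "numbers of a row" for each row, then --argument value for the rest. apply_moves: Moves the arm, as the interface text tells. Its arguments: {"type":"object","properties":{"xyz":{"type":"array","items":{"type":"array","items":{"type":"number"}}},"twist":{"type":"array","items":{"type":"number"}},"claw":{"type":"array","items":{"type":"number"}}},"required":["xyz","twist","claw"]}

```bash
mkdir -p pics
cat > h.py <<'E'
import numpy as np, cv2
from station import r, imaging, job
def cap(n,f=None):
    p=imaging.capture(n)
    if f: cv2.imwrite('pics/'+f+'.png',cv2.cvtColor(p['pixels'],cv2.COLOR_RGB2BGR))
    return p
def ray(p,uv):
    uv=np.array(uv,float).reshape(-1,1,2)
    n=cv2.undistortPoints(uv,np.array(p['mtx']),np.array(p['distortion'])).reshape(-1,2)
    V=np.array(p['view']);R=V[:3,:3];t=V[:3,3]
    return -R.T@t, np.c_[n,np.ones(len(n))]@R
def atz(p,uv,z):
    o,d=ray(p,uv); return o+d*((z-o[2])/d[:,2])[:,None]
def proj(p,X):
    V=np.array(p['view']);X=np.array(X,float).reshape(-1,3)
    return cv2.projectPoints(X,cv2.Rodrigues(V[:3,:3])[0],V[:3,3],np.array(p['mtx']),np.array(p['distortion']))[0].reshape(-1,2)
E
python3 - <<'E'
from h import *
s=r.sense();print(s)
for n in ['scene','top','wrist']:
    p=cap(n,n+'0');o,d=ray(p,[[280,210]]);print(n,o,d,p['mtx'])
    if n=='wrist':continue
    for q in ['rack','plug_gauge','gauge_stand','big_gauge','sort_tray','bushing_v','nest_1']:
        try:
            for k in imaging.regions_of(q,p): print(q,round(k['p'],2),k['centre'],k['mask'].sum())
        except Exception as e: print(q,e)
E
```

```text
{'time_s': 0.0, 'joints': array([-5.08450154e+01,  2.20901377e+01,  3.78977870e-01, -2.70224156e-02,
       -6.84102958e+01, -1.48183557e+01]), 'joint_velocities': array([-0.05052027,  0.02843591,  0.03885062, -0.04960021,  0.01588126,
       -0.05570167]), 'effort': array([-4.96723260e-04, -3.90664279e+01,  1.87409949e+01,  4.22000617e+00,
        1.09912996e-02, -1.97866420e-04]), 'tcp_pos': array([ 0.2573528 , -0.56892946,  0.23546575]), 'ee_rot': array([[-9.98396815e-04, -4.11937303e-01,  9.11211645e-01],
       [ 1.92065331e-03,  9.11209629e-01,  4.11938495e-01],
       [-9.99997657e-01,  2.16139975e-03, -1.18560046e-04]]), 'wrist_force': array([-0.90887793, -0.57615395, -0.4093551 ]), 'moment': array([ 0.01975254,  0.00350978, -0.00731868]), 'gripper_width': 1.0009038366591916}
scene [-0.20787191  0.57463825  0.76728066] [[ 0.67830118 -0.48871798 -0.54881776]] [[465.40710496   0.         282.66209392]
 [  0.         465.40710496 214.79073453]
 [  0.           0.           1.        ]]
rack 0.78 [281.7, 238.1] 2114
plug_gauge 0.54 [400.5, 220.2] 247
plug_gauge 0.53 [378.6, 200.4
[... 489 characters left out ...]

 [  0.           0.           1.        ]]
rack 0.87 [306.3, 201.5] 2195
rack 0.17 [300.8, 147.4] 215
plug_gauge 0.42 [389.5, 230.3] 72
gauge_stand 0.8 [398.0, 233.4] 1065
gauge_stand 0.47 [248.4, 136.4] 370
big_gauge 0.64 [415.3, 231.2] 176
sort_tray 0.72 [161.4, 202.7] 7714
bushing_v it knows: big_gauge, bolt_m, dust_brush, gauge_stand, loupe, nest, oil_can, pin_tin, plug_gauge, plug_gauge_handle, rack, reject_floor, scrap_bolt, sort_tray, stand_hole
nest_1 0.95 [301.6, 200.3] 2189
wrist [ 0.18736617 -0.5998214   0.38504003] [[ 0.26406645  0.10330448 -0.95906422]] [[363.45380383   0.         285.06990095]
 [  0.         363.45380383 208.71507563]
 [  0.           0.           1.        ]]
```

Run:
```python
import cv2
for n,(a,b,c,d) in {'scene0':(60,420,40,520),'top0':(100,320,80,480)}.items():
    i=cv2.imread(f'pics/{n}.png')[a:b,c:d]; s=800/i.shape[1]; s=min(s,600/i.shape[0]); print(n,s)
    cv2.imwrite(f'pics/{n}z.png',cv2.resize(i,None,fx=s,fy=s,interpolation=cv2.INTER_CUBIC))
```

```text
scene0 1.6666666666666667
top0 2.0
```

View pics/scene0z.png

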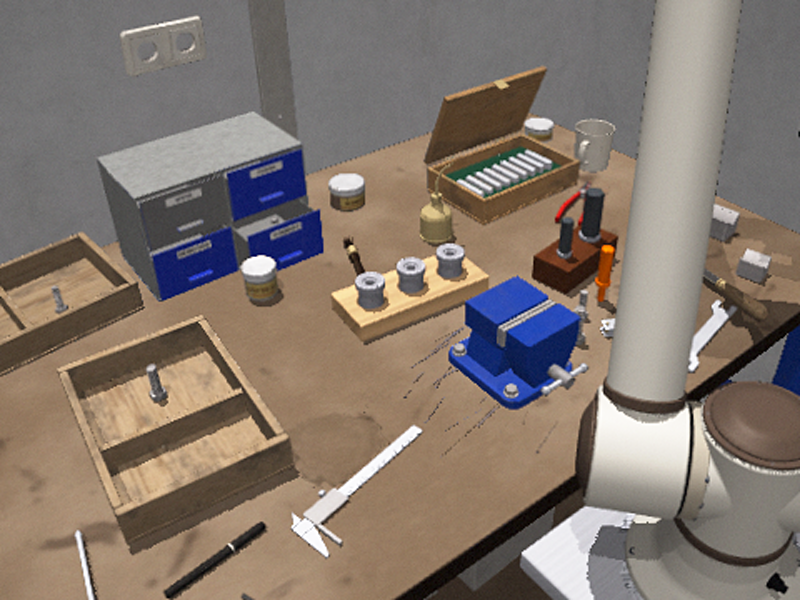

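View pics/top0z.png

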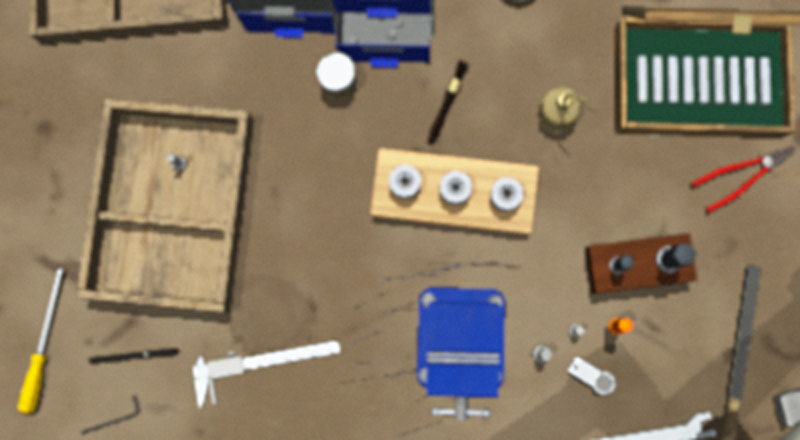

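View pics/wrist0.png

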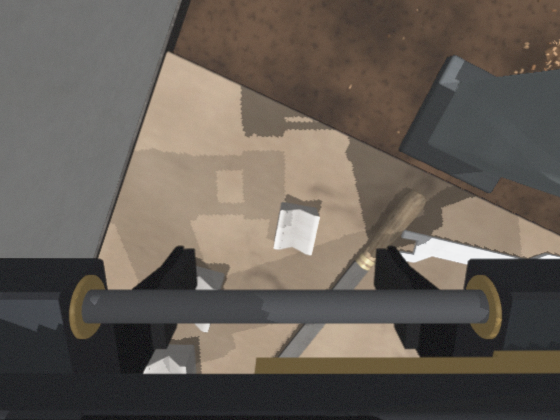

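Run:
```python
from h import *
p=cap('top')
f=lambda u,v:(80+u/2,100+v/2)
for n,uv,z in [('gauge top',(625,263),.114),('gaugecollar',(615,266),.052),('big top',(684,254),.13),('n1',(405,181),.068),('n2',(456,187),.068),('n3',(507,193),.068),('orange',(622,325),.1),
 ('rackTL',(379,149),.03),('rackTR',(538,166),.03),('rackBR',(530,235),.03),('rackBL',(371,217),.03),
 ('stTL',(587,245),.045),('stTR',(690,235),.045),('stBR',(696,282),.045),('stBL',(592,294),.045),
 ('trTL',(107,101),.055),('trTR',(249,112),.055),('trBR',(226,312),.055),('trBL',(80,297),.055),('div L',(98,214),.044),('div R',(237,230),.044)]:
    print(n,np.round(atz(p,[f(*uv)],z)[0],3))
```

```text
gauge top [ 0.499 -0.272  0.114]
gaugecollar [ 0.5   -0.271  0.052]
big top [ 0.512 -0.351  0.13 ]
n1 [0.616 0.037 0.068]
n2 [ 0.608 -0.037  0.068]
n3 [ 0.601 -0.111  0.068]
orange [ 0.414 -0.271  0.1  ]
rackTL [0.67  0.079 0.03 ]
rackTR [ 0.649 -0.16   0.03 ]
rackBR [ 0.545 -0.149  0.03 ]
rackBL [0.567 0.087 0.03 ]
stTL [ 0.53  -0.231  0.045]
stTR [ 0.548 -0.383  0.045]
stBR [ 0.48  -0.39   0.045]
stBL [ 0.459 -0.238  0.045]
trTL [0.73  0.49  0.055]
trTR [0.717 0.273 0.055]
trBR [0.42  0.292 0.055]
trBL [0.435 0.509 0.055]
div L [0.56  0.495 0.044]
div R [0.541 0.284 0.044]
```

```bash
cat >> h.py <<'E'
import json
def yaw(R): return np.degrees(np.arctan2(R[1,1],R[0,1]))
def plan(tx,tyaw=None,step=.045,n=None,claw=1.0,grasp=0):
    """rows from present pose to TCP target; assumes tool x stays down-ish (measured tilt corrected not)"""
    s=r.sense();p=s['tcp_pos'].copy();R=s['ee_rot'].copy()
    y=yaw(R); d=0 if tyaw is None else (tyaw-y+180)%360-180
    D=np.array(tx)-p
    if n is None: n=int(np.ceil(max(np.linalg.norm(D)/step,abs(d)/8.0,1)))
    xyz=[];tw=[]
    for i in range(n):
        l=R.T@(D/n); xyz.append([round(float(v),4) for v in l]); tw.append(round(-d/n,2))
        a=np.radians(-d/n); Rx=np.array([[1,0,0],[0,np.cos(a),-np.sin(a)],[0,np.sin(a),np.cos(a)]]); R=R@Rx
    print('pos',np.round(p,4),'yaw',round(y,2),'tilt',np.round(R[:2,0],4),'F',np.round(s['wrist_force'],1),'w',round(s['gripper_width'],3),'t',round(s['time_s'],2),'dist',np.round(D,4),'dyaw',round(d,2))
    print(json.dumps({'xyz':xyz,'twist':tw,'claw':[claw]*n}))
E
python3 - <<'E'
from h import *
plan([.50,-.285,.25],189.5)
E
```

```text
pos [ 0.2576 -0.5694  0.2365] yaw 114.34 tilt [0. 0.] F [-0.4 -0.  -0.2] w 0.999 t 0.8 dist [0.2424 0.2844 0.0135] dyaw 75.16
{"xyz": [[-0.0013, 0.0159, 0.0338], [-0.0013, 0.0114, 0.0356], [-0.0013, 0.0066, 0.0368], [-0.0013, 0.0017, 0.0373], [-0.0013, -0.0032, 0.0372], [-0.0013, -0.008, 0.0365], [-0.0013, -0.0127, 0.0351], [-0.0013, -0.0172, 0.0332], [-0.0013, -0.0214, 0.0306], [-0.0013, -0.0252, 0.0276]], "twist": [-7.52, -7.52, -7.52, -7.52, -7.52, -7.52, -7.52, -7.52, -7.52, -7.52], "claw": [1.0, 1.0, 1.0, 1.0, 1.0, 1.0, 1.0, 1.0, 1.0, 1.0]}
```

Call:
apply_moves --pt "-0.001 0.016 0.034" --pt "-0.001 0.011 0.036" --pt "-0.001 0.007 0.037" --pt "-0.001 0.002 0.037" --pt "-0.001 -0.003 0.037" --pt "-0.001 -0.008 0.036" --pt "-0.001 -0.013 0.035" --pt "-0.001 -0.017 0.033" --pt "-0.001 -0.021 0.031" --pt "-0.001 -0.025 0.028" --twist '[-7.5,-7.5,-7.5,-7.5,-7.5,-7.5,-7.5,-7.5,-7.5,-7.5]' --claw '[1,1,1,1,1,1,1,1,1,1]'

```text
time_s: 1.8
tcp_pos: [0.4995, -0.2733, 0.2471]
ee_rot: [[0.002, -0.979, -0.206], [-0.002, -0.206, 0.979], [-1.0, -0.001, -0.002]]
wrist_force: [0.5, 0.4, 0.2]
gripper_width: 0.997
```

Run:
```python
from h import *
plan([.50,-.285,.25],189.5)
cap('wrist','w1')
```

```text
pos [ 0.4995 -0.2733  0.2471] yaw -168.11 tilt [ 0.0016 -0.0017] F [0.5 0.4 0.2] w 0.997 t 1.8 dist [ 0.0005 -0.0117  0.0029] dyaw -2.39
{"xyz": [[-0.0029, 0.002, -0.0115]], "twist": [2.39], "claw": [1.0]}
```

View pics/w1.png

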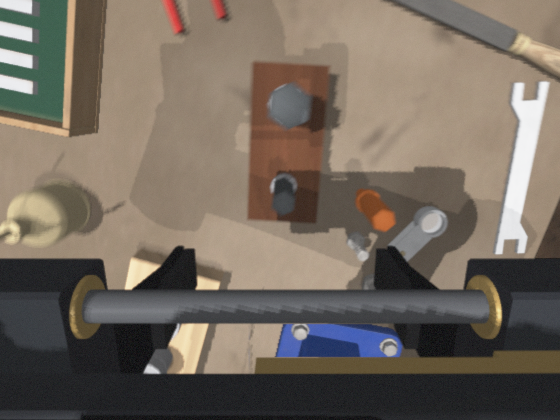

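Run:
```python
from h import *
p=cap('wrist','w1b')
o,d=ray(p,[[285,209]]);print(o,d)
s=r.sense();print(proj(p,[s['tcp_pos'],s['tcp_pos']-[0,0,.1]]))
i=cv2.imread('pics/w1b.png')[50:230,220:460];cv2.imwrite('pics/w1z.png',cv2.resize(i,None,fx=3.3,fy=3.3,interpolation=cv2.INTER_CUBIC))
```

```text
[ 0.51815815 -0.34354097  0.39579414] [[-0.05462246  0.27163653 -0.96084891]]
[[289.14039735 274.89598693]
 [288.31344363 211.69305497]]
```

View pics/w1z.png

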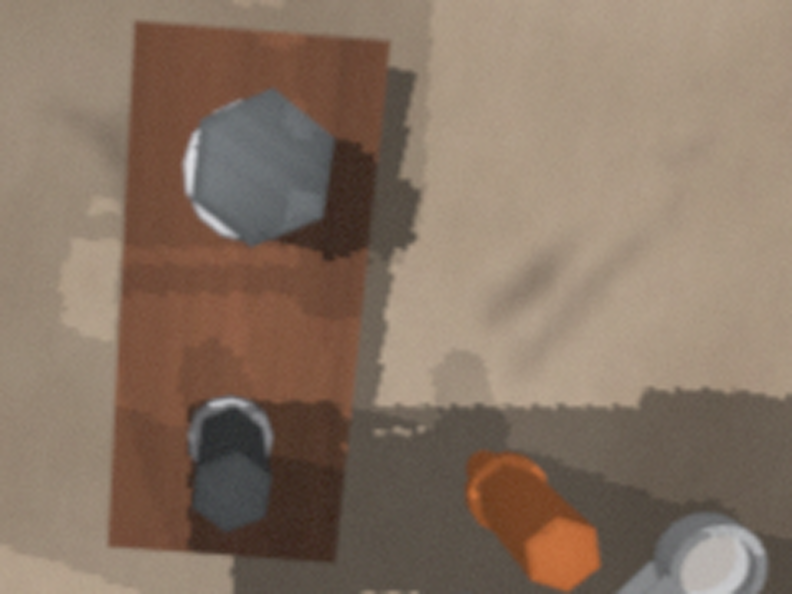

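Run:
```python
from h import *
p=cap('wrist')
g=lambda u,v:(220+u/3.3,50+v/3.3)
for n,uv,z in [('top',(231,490),.114),('collar',(231,438),.052),('bigtop',(263,167),.135),('s1',(135,22),.045),('s2',(389,41),.045),('s3',(335,562),.045),('s4',(108,545),.045)]:
    print(n,np.round(atz(p,[g(*uv)],z)[0],4))
a=atz(p,[g(135,22),g(389,41),g(335,562),g(108,545)],.045);print(a.mean(0))
y=(a[3]+a[2]-a[0]-a[1]);print(np.degrees(np.arctan2(-y[0],y[1])),np.linalg.norm(y)/2)
s=r.sense()
```

```text
top [ 0.4983 -0.275   0.114 ]
collar [ 0.4976 -0.2748  0.052 ]
bigtop [ 0.5077 -0.3495  0.135 ]
s1 [ 0.5471 -0.3807  0.045 ]
s2 [ 0.4784 -0.3903  0.045 ]
s3 [ 0.4578 -0.2421  0.045 ]
s4 [ 0.527  -0.2329  0.045 ]
[ 0.50255965 -0.31150572  0.045     ]
7.814856013029268 0.14939084161716742
```

Run:
```python
from h import *
plan([.498,-.275,.088],187.8)
```

```text
pos [ 0.5    -0.273   0.2468] yaw -168.24 tilt [ 0.0014 -0.0016] F [-0.1  0.3  0. ] w 1.0 t 1.95 dist [-0.002  -0.002  -0.1588] dyaw -3.96
{"xyz": [[0.0397, 0.0006, -0.0003], [0.0397, 0.0006, -0.0003], [0.0397, 0.0006, -0.0003], [0.0397, 0.0006, -0.0004]], "twist": [0.99, 0.99, 0.99, 0.99], "claw": [1.0, 1.0, 1.0, 1.0]}
```

Call:
apply_moves --pt "0.04 0.0006 -0.0003" --pt "0.04 0.0006 -0.0003" --pt "0.03 0.0006 -0.0003" --pt "0.03 0.0006 -0.0003" --pt "0.019 0 0" --pt "0 0 0" --twist '[1,1,1,1,0,0]' --claw '[1,1,1,1,1,0.6]'

```text
time_s: 2.55
tcp_pos: [0.4975, -0.2792, 0.0854]
ee_rot: [[0.007, -0.992, -0.124], [-0.004, -0.124, 0.992], [-1.0, -0.006, -0.005]]
wrist_force: [-0.1, -0.7, 0.2]
gripper_width: 0.966
```

Run:
```python
from h import *
plan([.498,-.275,.088],187.8)
cap('wrist','w2')
```

```text
pos [ 0.4975 -0.2792  0.0854] yaw -172.89 tilt [ 0.0069 -0.0044] F [-0.1 -0.7  0.2] w 0.966 t 2.55 dist [0.0005 0.0042 0.0026] dyaw 0.69
{"xyz": [[-0.0026, -0.0011, 0.0041]], "twist": [-0.69], "claw": [1.0]}
```

View pics/w2.png

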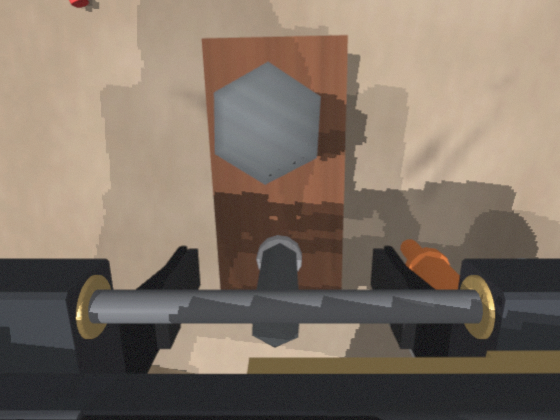

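Call:
apply_moves --pt "-0.003 -0.001 0.004" --pt "0 0 0" --pt "0 0 0" --pt "0 0 0" --pt "0 0 0" --pt "0 0 0" --pt "0 0 0" --pt "0 0 0" --twist '[-0.5,0,0,0,0,0,0,0]' --claw '[0.5,0,0,0,0,0,0,0]'

```text
time_s: 3.4
tcp_pos: [0.5019, -0.2768, 0.0966]
ee_rot: [[0.02, -0.991, -0.133], [-0.009, -0.133, 0.991], [-1.0, -0.019, -0.012]]
wrist_force: [-0.3, -0.4, 0.9]
gripper_width: 0.232
```

Run:
```python
from h import *
plan([.498,-.275,.138],187.8)
```

```text
pos [ 0.5019 -0.2768  0.0966] yaw -172.35 tilt [ 0.0204 -0.009 ] F [-0.3 -0.4  0.9] w 0.232 t 3.4 dist [-0.0039  0.0018  0.0414] dyaw 0.15
{"xyz": [[-0.0415, 0.0028, 0.0019]], "twist": [-0.15], "claw": [1.0]}
```

Run:
```python
from h import *
cap('wrist','w3');cap('scene','s3')
s=r.sense();print(s['joints'],s['joint_velocities'],s['effort'],s['tcp_pos'],s['wrist_force'],s['moment'])
i=cv2.imread('pics/s3.png')[150:290,330:520];cv2.imwrite('pics/s3z.png',cv2.resize(i,None,fx=4,fy=4,interpolation=cv2.INTER_CUBIC))
```

```text
[-12.55695469  24.42830156 -18.38141845   0.35280237 -45.94076528
  19.96760457] [ 0.05301351  0.04268765 -0.01059044 -0.00144416 -0.05009843  0.02006748] [-4.56346117e-02 -3.68809605e+01  1.48312390e+01  3.28239262e+00
  2.13096030e-01  8.96335187e-04] [ 0.50192324 -0.27683603  0.09662135] [0.08432728 0.6151158  1.34385339] [0.12916148 0.24235144 0.03605551]
```

View pics/w3.png

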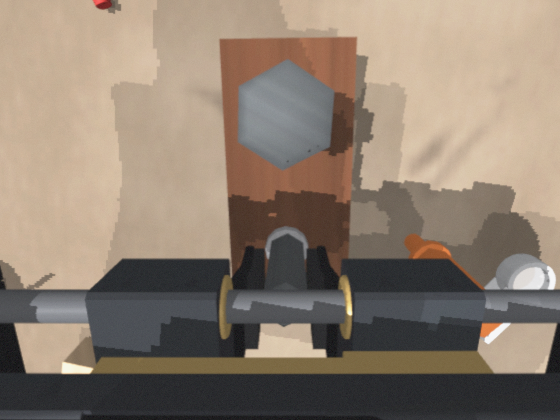

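View pics/s3z.png

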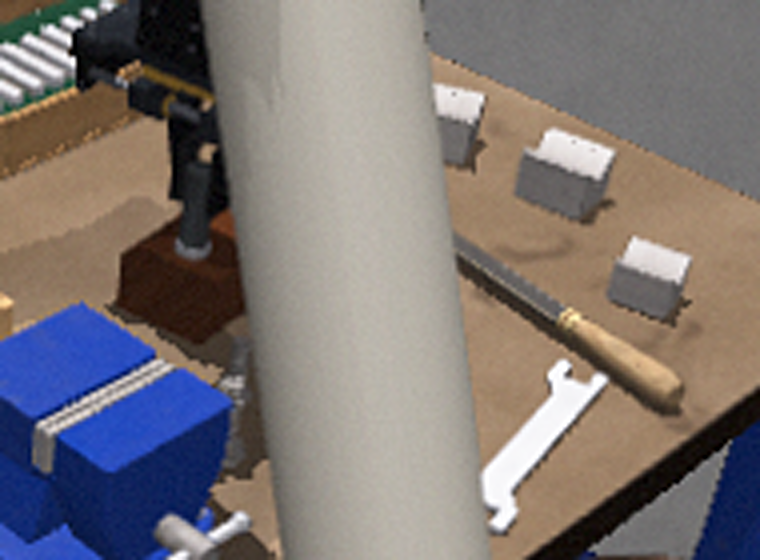

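Call:
apply_moves --pt "0 0 0" --twist '[0]' --claw '[0]'

```text
time_s: 3.6
tcp_pos: [0.5019, -0.2768, 0.0966]
ee_rot: [[0.02, -0.991, -0.133], [-0.009, -0.133, 0.991], [-1.0, -0.019, -0.012]]
wrist_force: [0.2, 0.1, 0.9]
gripper_width: 0.232
```

Run:
```python
from h import *
s=r.sense();print(s['joints'],s['joint_velocities'],s['effort'],s['tcp_pos'],s['wrist_force'],s['moment'])
```

```text
[-12.5569705   24.43136119 -18.37646109   0.35291079 -45.94715941
  19.96652431] [ 0.05446584  0.06923436 -0.07553323  0.00237773 -0.04260227 -0.0217424 ] [-6.12079748e-02 -3.69034052e+01  1.47941834e+01  3.28261189e+00
  1.73782627e-01  8.13569131e-04] [ 0.5019369  -0.27683978  0.09661887] [0.16645868 0.13179226 0.85107285] [0.04271097 0.25121455 0.00574643]
```

Call:
apply_moves --pt "0 0 0" --pt "0 0 0" --pt "0 0 0" --pt "-0.04 0 0" --pt "-0.04 0 0" --pt "0 0 0" --pt "0 0 0" --twist '[0,0,0,0,0,0,0]' --claw '[0.6,0.6,0.6,0.6,0.6,0.6,0.6]'

```text
time_s: 4.3
tcp_pos: [0.4995, -0.2759, 0.1773]
ee_rot: [[0.016, -0.991, -0.133], [-0.008, -0.133, 0.991], [-1.0, -0.015, -0.01]]
wrist_force: [-0.1, -0.6, -1.4]
gripper_width: 0.596
```

Run:
```python
from h import *
plan([.498,-.275,.138],187.8)
p=cap('wrist','w4')
s=r.sense();print(s['joints'],s['joint_velocities'])
plan([.498,-.275,.138],187.8)
```

```text
pos [ 0.4995 -0.2759  0.1773] yaw -172.37 tilt [ 0.0161 -0.0078] F [-0.1 -0.6 -1.4] w 0.596 t 4.3 dist [-0.0015  0.0009 -0.0393] dyaw 0.17
{"xyz": [[0.0393, 0.0019, 0.0015]], "twist": [-0.17], "claw": [1.0]}
[-12.53047159  19.13979097 -13.08847905   0.33532255 -56.71331877
  19.99935173] [ 0.05026694  0.82521773 -0.53070844  0.27671451  0.28082342 -0.03014104]
pos [ 0.4999 -0.2763  0.1777] yaw -172.34 tilt [ 0.017  -0.0088] F [-0.2 -0.   0.9] w 0.598 t 4.35 dist [-0.0019  0.0013 -0.0397] dyaw 0.14
{"xyz": [[0.0397, 0.0023, 0.0019]], "twist": [-0.14], "claw": [1.0]}
```

View pics/w4.png

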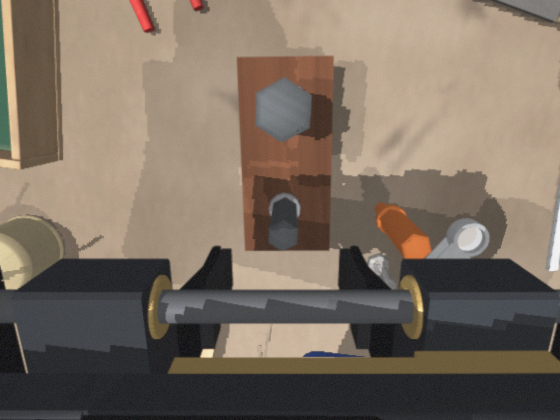

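Run:
```python
from h import *
p=cap('wrist','w4b')
i=cv2.imread('pics/w4b.png')[170:260,230:350];cv2.imwrite('pics/w4z.png',cv2.resize(i,None,fx=6,fy=6,interpolation=cv2.INTER_CUBIC))
print(proj(p,[[.502,-.275,.114],[.498,-.275,.114],[.502,-.275,.052],[.498,-.275,.052]]))
s=r.sense();print(s['tcp_pos'],s['ee_rot'][:,0])
```

```text
[[282.89177813 232.65879307]
 [289.28591319 233.50569752]
 [284.67108574 206.45576529]
 [289.72522274 207.1325405 ]]
[ 0.49954341 -0.2761333   0.17697569] [ 0.01553019 -0.00830857 -0.99984488]
```

View pics/w4z.png

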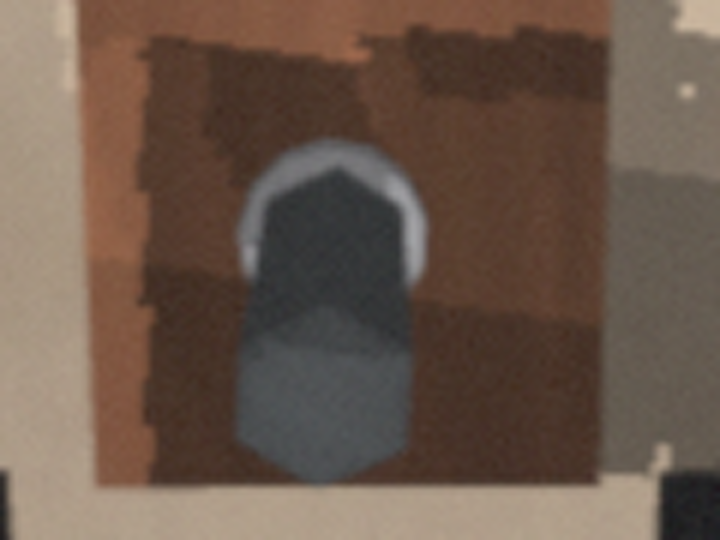

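Run:
```python
from h import *
plan([.5015,-.274,.088],187.8,step=.03)
```

```text
pos [ 0.4995 -0.2761  0.177 ] yaw -172.35 tilt [ 0.0155 -0.0083] F [-0.1 -0.  -0.4] w 0.599 t 4.4 dist [ 0.002   0.0021 -0.089 ] dyaw 0.15
{"xyz": [[0.0297, -0.0003, 0.0009], [0.0297, -0.0003, 0.0009], [0.0297, -0.0003, 0.0009]], "twist": [-0.05, -0.05, -0.05], "claw": [1.0, 1.0, 1.0]}
```

Call:
apply_moves --pt "0.03 -0.0003 0.001" --pt "0.03 -0.0003 0.001" --pt "0.02 -0.0003 0.001" --pt "0.008 0 0" --pt "0 0 0" --pt "0 0 0" --twist '[0,0,0,0,0,0]' --claw '[0.6,0.6,0.6,0.6,0.5,0.4]'

```text
time_s: 5.0
tcp_pos: [0.4994, -0.2735, 0.082]
ee_rot: [[0.009, -0.991, -0.133], [-0.007, -0.133, 0.991], [-1.0, -0.008, -0.008]]
wrist_force: [0.6, 0.7, 0.6]
gripper_width: 0.499
```

Run:
```python
from h import *
plan([.5015,-.274,.088],187.8,step=.03)
p=cap('wrist','w5')
```

```text
pos [ 0.4994 -0.2735  0.082 ] yaw -172.36 tilt [ 0.0086 -0.007 ] F [0.6 0.7 0.6] w 0.499 t 5.0 dist [ 0.0021 -0.0005  0.006 ] dyaw 0.16
{"xyz": [[-0.0059, -0.002, -0.0008]], "twist": [-0.16], "claw": [1.0]}
```

View pics/w5.png

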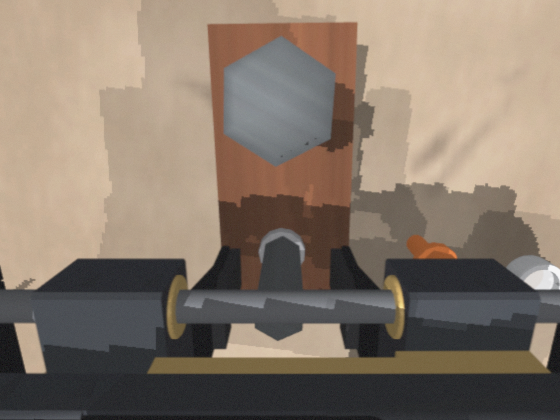

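Call:
apply_moves --pt "-0.004 -0.002 -0.001" --pt "0 0 0" --pt "0 0 0" --twist '[0,0,0]' --claw '[0.5,0.5,0.5]'

```text
time_s: 5.35
tcp_pos: [0.5034, -0.2748, 0.0893]
ee_rot: [[0.014, -0.991, -0.133], [-0.009, -0.133, 0.991], [-1.0, -0.013, -0.01]]
wrist_force: [-0.7, -0.4, -0.1]
gripper_width: 0.498
```

Call:
apply_moves --pt "0 0 0" --pt "0 0 0" --twist '[0,0]' --claw '[0.3,0.3]'

```text
time_s: 5.55
tcp_pos: [0.504, -0.275, 0.0904]
ee_rot: [[0.016, -0.991, -0.133], [-0.009, -0.133, 0.991], [-1.0, -0.015, -0.011]]
wrist_force: [-0.5, 0.6, -0.3]
gripper_width: 0.394
```

Call:
apply_moves --pt "0.001 0.0013 0" --pt "0 0 0" --pt "0 0 0" --twist '[0,0,0]' --claw '[0.3,0.3,0.3]'

```text
time_s: 5.85
tcp_pos: [0.5025, -0.2751, 0.0895]
ee_rot: [[0.017, -0.991, -0.133], [-0.009, -0.133, 0.991], [-1.0, -0.015, -0.011]]
wrist_force: [-0.3, -0.1, -0.4]
gripper_width: 0.305
```

Call:
apply_moves --pt "0 0 0" --pt "0 0 0" --pt "0 0 0" --pt "0 0 0" --twist '[0,0,0,0]' --claw '[0,0,0,0]'

```text
time_s: 6.25
tcp_pos: [0.5018, -0.2752, 0.0893]
ee_rot: [[0.015, -0.991, -0.133], [-0.009, -0.133, 0.991], [-1.0, -0.014, -0.011]]
wrist_force: [0.8, 0.9, -0.1]
gripper_width: 0.233
```

Call:
apply_moves --pt "-0.02 0 0" --pt "-0.03 0 0" --pt "-0.04 0 0" --pt "-0.03 0 0" --pt "-0.01 0 0" --twist '[0,0,0,0,0]' --claw '[0,0,0,0,0]'

```text
time_s: 6.75
tcp_pos: [0.4985, -0.2732, 0.2192]
ee_rot: [[0.007, -0.991, -0.132], [-0.006, -0.132, 0.991], [-1.0, -0.006, -0.007]]
wrist_force: [-0.1, -0.7, -1.0]
gripper_width: 0.231
```

Run:
```python
from h import *
plan([.605,.06,.25],187.8,step=.04,claw=0)
```

```text
pos [ 0.4985 -0.2732  0.2192] yaw -172.41 tilt [ 0.0073 -0.0057] F [-0.1 -0.7 -1. ] w 0.231 t 6.75 dist [0.1065 0.3332 0.0308] dyaw 0.21
{"xyz": [[-0.0035, -0.0166, 0.0351], [-0.0035, -0.0167, 0.0351], [-0.0035, -0.0167, 0.0351], [-0.0035, -0.0167, 0.0351], [-0.0035, -0.0167, 0.0351], [-0.0035, -0.0167, 0.0351], [-0.0035, -0.0167, 0.0351], [-0.0035, -0.0167, 0.0351], [-0.0035, -0.0168, 0.0351]], "twist": [-0.02, -0.02, -0.02, -0.02, -0.02, -0.02, -0.02, -0.02, -0.02], "claw": [0, 0, 0, 0, 0, 0, 0, 0, 0]}
```

Call:
apply_moves --pt "-0.0035 -0.0167 0.035" --pt "-0.0035 -0.0167 0.035" --pt "-0.0035 -0.0167 0.035" --pt "-0.0035 -0.0167 0.035" --pt "-0.0035 -0.0167 0.035" --pt "-0.0035 -0.0167 0.035" --pt "-0.0035 -0.0167 0.035" --pt "-0.0035 -0.0167 0.035" --pt "0 -0.01 0.02" --pt "0 0 0" --pt "0 0 0" --twist '[0,0,0,0,0,0,0,0,0,0,0]' --claw '[0,0,0,0,0,0,0,0,0,0,0]'

```text
time_s: 7.85
tcp_pos: [0.6015, 0.0562, 0.2338]
ee_rot: [[-0.008, -0.992, -0.126], [-0.004, -0.126, 0.992], [-1.0, 0.009, -0.002]]
wrist_force: [-0.9, -0.0, 0.2]
gripper_width: 0.229
```

Run:
```python
from h import *
p=cap('wrist','w6')
plan([.605,.06,.25],187.8,step=.04,claw=0)
print(r.sense()['joint_velocities'])
```

```text
pos [0.6013 0.0559 0.2336] yaw -172.77 tilt [-0.0087 -0.0035] F [-0.4 -0.1 -1.7] w 0.236 t 7.9 dist [0.0037 0.0041 0.0164] dyaw 0.57
{"xyz": [[-0.0164, -0.004, 0.0036]], "twist": [-0.57], "claw": [0]}
[-1.1749272  -0.73615969 -0.22721566  0.16460267 -0.341879   -0.08425274]
```

View pics/w6.png

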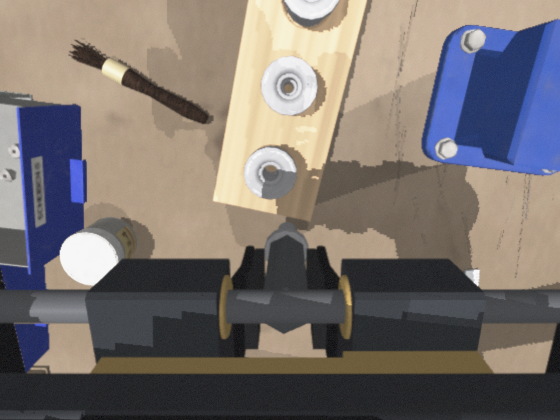

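Run:
```python
from h import *
p=cap('wrist','w6b')
i=cv2.imread('pics/w6b.png')
z=cv2.resize(i[0:210,210:370],None,fx=3.5,fy=3.5,interpolation=cv2.INTER_CUBIC)[:600]
def draw(c,rad,zz,col):
    t=np.linspace(0,2*np.pi,60);P=np.c_[c[0]+rad*np.cos(t),c[1]+rad*np.sin(t),np.full(60,zz)]
    q=((proj(p,P)-[210,0])*3.5).astype(int);cv2.polylines(z,[q],True,col,1)
for c in [atz(p,[(271.5,170)],.068)[0],atz(p,[(289,85.5)],.068)[0]]:
    print(c);draw(c,.0235,.068,(0,0,255));draw(c,.010,.068,(0,255,0));draw(c,.007,.064,(255,0,0))
cv2.imwrite('pics/w6z.png',z)
```

```text
[0.61406014 0.03751382 0.068     ]
[ 0.60790413 -0.03382923  0.068     ]
```

View pics/w6z.png

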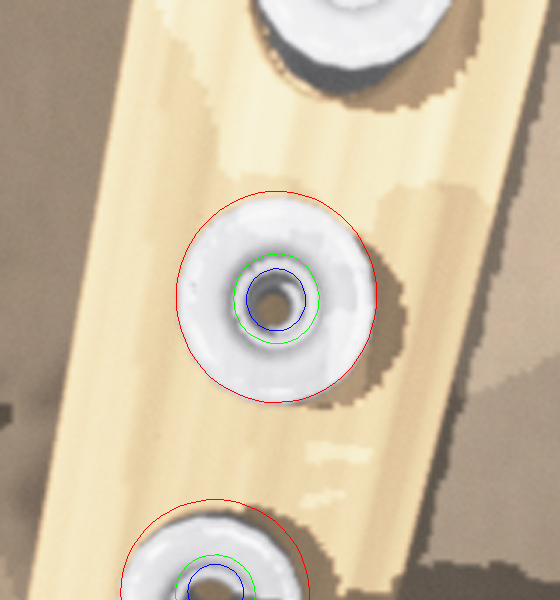

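Run:
```python
from h import *
p=cap('wrist','w6c')
i=cv2.imread('pics/w6c.png')
s=r.sense();T=s['tcp_pos'];R=s['ee_rot'];print(T,R[:,0])
z=cv2.resize(i[150:350,210:370],None,fx=3.5,fy=3.5,interpolation=cv2.INTER_CUBIC)
t=np.linspace(0,2*np.pi,60)
def circ(c,rad,col):
    P=c+rad*np.c_[np.cos(t),np.sin(t),0*t]@np.array([R[:,1],R[:,2],R[:,0]])
    cv2.polylines(z,[((proj(p,P)-[210,150])*3.5).astype(int)],True,col,1)
circ(T+R[:,0]*.0373,.0125,(0,0,255)); circ(T+R[:,0]*.0443,.0125,(0,160,255));circ(T-R[:,0]*.0247,.0095,(0,255,0))
for c in [(.6142,.0408,.068)]:
    P=np.array(c)+.0235*np.c_[np.cos(t),np.sin(t),0*t]
    cv2.polylines(z,[((proj(p,P)-[210,150])*3.5).astype(int)],True,(255,0,0),1)
cv2.imwrite('pics/w6y.png',z[:600])
```

```text
[0.60148309 0.05491496 0.23465382] [-0.00732069 -0.00347477 -0.99996717]
```

View pics/w6y.png

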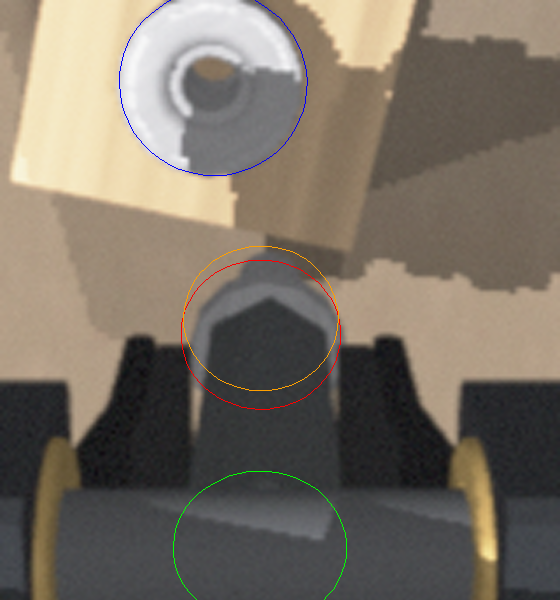

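Run:
```python
from h import *
plan([.6155,.038,.158],187.8,n=6,claw=0)
```

```text
pos [0.6015 0.0549 0.2347] yaw -172.84 tilt [-0.0073 -0.0035] F [-0.5 -0.5 -1.4] w 0.232 t 8.0 dist [ 0.014  -0.0169 -0.0767] dyaw 0.64
{"xyz": [[0.0128, -0.0021, -0.0031], [0.0128, -0.0021, -0.0031], [0.0128, -0.0021, -0.0031], [0.0128, -0.002, -0.0031], [0.0128, -0.002, -0.0031], [0.0128, -0.002, -0.0031]], "twist": [-0.11, -0.11, -0.11, -0.11, -0.11, -0.11], "claw": [0, 0, 0, 0, 0, 0]}
```

Call:
apply_moves --pt "0.015 -0.004 -0.006" --pt "0.015 -0.004 -0.006" --pt "0.015 -0.003 -0.004" --pt "0.013 0 0" --pt "0.01 0 0" --pt "0.004 0 0" --pt "0 0 0" --pt "0 0 0" --twist '[0,0,0,0,0,0,0,0]' --claw '[0,0,0,0,0,0,0,0]'

```text
time_s: 8.8
tcp_pos: [0.6131, 0.0314, 0.1558]
ee_rot: [[-0.009, -0.993, -0.115], [-0.003, -0.115, 0.993], [-1.0, 0.01, -0.002]]
wrist_force: [-0.0, 0.6, -1.4]
gripper_width: 0.232
```

```bash
cat >> h.py <<'E'
def gv(name,zt,nests,off=(.0005,.0027),L=.0783,box=(150,350,210,370)):
    p=cap('wrist',name+'_r'); s=r.sense();T=s['tcp_pos'];R=s['ee_rot']
    a,b,c,d=box; i=cv2.imread('pics/'+name+'_r.png'); k=3.5
    z=cv2.resize(i[a:b,c:d],None,fx=k,fy=k,interpolation=cv2.INTER_CUBIC)
    t=np.linspace(0,2*np.pi,60)
    A=T+R[:,1]*off[0]+R[:,2]*off[1]
    def circ(C,rad,U,col):
        P=C+rad*np.c_[np.cos(t),np.sin(t)]@U
        cv2.polylines(z,[((proj(p,P)-[c,a])*k).astype(int)],True,col,1)
    U=np.array([R[:,1],R[:,2]]);W=np.eye(3)[:2]
    circ(A+R[:,0]*(L-.041),.0125,U,(0,0,255)); circ(A+R[:,0]*(L-.034),.0125,U,(0,160,255)); circ(A+R[:,0]*L,.004,U,(0,255,255))
    for n in nests: circ(np.r_[n,.068],.0235,W,(255,0,0)); circ(np.r_[n,.068],.010,W,(0,255,0))
    cv2.imwrite('pics/'+name+'.png',z[:600]); print('nose',np.round(A+R[:,0]*L,4),'vel',np.round(s['joint_velocities'],2))
    return p
E
python3 - <<'E'
from h import *
gv('w7',.068,[(.6142,.0408)])
plan([.6155,.038,.158],187.8,n=6,claw=0)
cap('scene','s7');i=cv2.imread('pics/s7.png')[130:290,220:400];cv2.imwrite('pics/s7z.png',cv2.resize(i,None,fx=3.7,fy=3.7,interpolation=cv2.INTER_CUBIC))
E
```

```text
nose [0.6117 0.0338 0.0776] vel [ 0.28 -0.4   0.39 -0.04 -0.1  -0.06]
pos [0.6132 0.0315 0.1559] yaw -173.39 tilt [-0.009  -0.0032] F [-0.  -0.1 -1.3] w 0.227 t 8.85 dist [0.0023 0.0065 0.0021] dyaw 1.19
{"xyz": [[-0.0004, -0.0005, 0.001], [-0.0004, -0.0005, 0.001], [-0.0004, -0.0005, 0.001], [-0.0004, -0.0005, 0.001], [-0.0004, -0.0005, 0.001], [-0.0004, -0.0005, 0.001]], "twist": [-0.2, -0.2, -0.2, -0.2, -0.2, -0.2], "claw": [0, 0, 0, 0, 0, 0]}
```

View pics/w7.png

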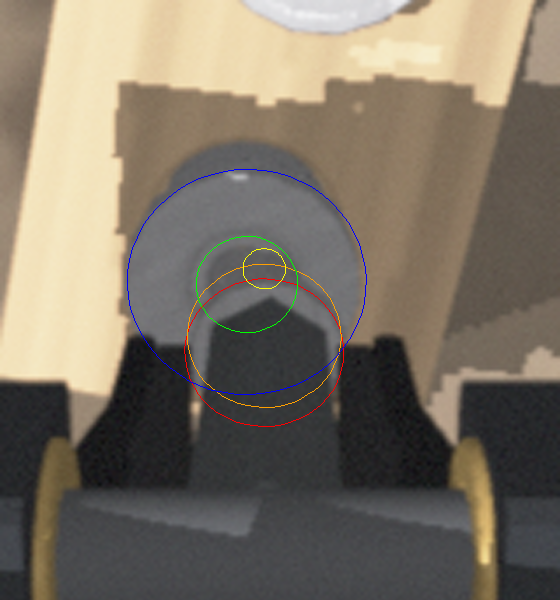

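View pics/s7z.png

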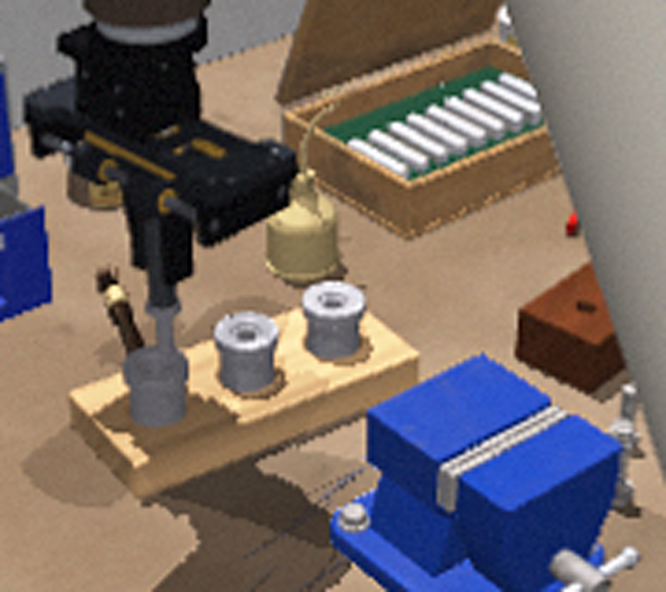

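Run:
```python
import cv2,numpy as np
i=cv2.imread('pics/w7_r.png')[170:270,220:340]
i=np.clip((i.astype(float)-50)*3.0,0,255).astype(np.uint8)
cv2.imwrite('pics/w7e.png',cv2.resize(i,None,fx=6,fy=6,interpolation=cv2.INTER_CUBIC))
```

```text
(no output)
```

View pics/w7e.png

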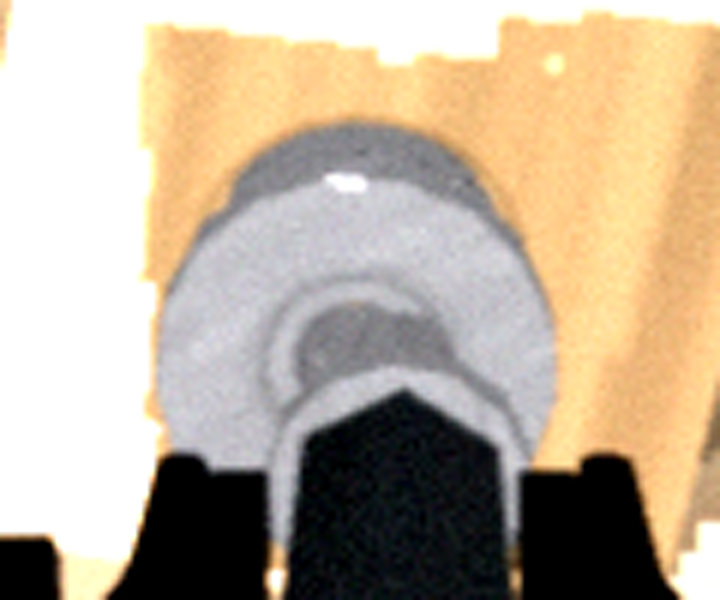

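Run:
```python
from h import *
p=cap('wrist');s=r.sense();T=s['tcp_pos'];R=s['ee_rot']
b=atz(p,[(279.1,230.3)],.068)[0];c=atz(p,[(286.7,251.2)],.1186)[0]
print(b,c,T,R.T@(c-T)); D=np.r_[(b-c)[:2],0]-np.r_[R[:2,0]*.041,0]; print(D,R.T@D)
```

```text
[0.61548461 0.04053187 0.068     ] [0.61154518 0.03438705 0.1186    ] [0.61334023 0.03174332 0.15628644] [0.03769202 0.00115338 0.00290878]
[0.00428071 0.00626721 0.        ] [-5.43411783e-05 -4.97508569e-03  5.73131690e-03]
```

Call:
apply_moves --pt "0 -0.0015 0.002" --pt "0 -0.0015 0.002" --pt "0 -0.001 0.001" --pt "0 0 0" --pt "0 0 0" --twist '[0,0,0,0,0]' --claw '[0,0,0,0,0]'

```text
time_s: 9.45
tcp_pos: [0.6179, 0.0386, 0.1581]
ee_rot: [[-0.005, -0.993, -0.117], [-0.002, -0.117, 0.993], [-1.0, 0.005, -0.001]]
wrist_force: [0.8, 0.0, -1.3]
gripper_width: 0.229
```

Run:
```python
from h import *
plan([.6176,.038,.158],187.8,n=1,claw=0)
cap('wrist','w8')
i=cv2.imread('pics/w8.png')[170:270,220:340]
i=np.clip((i.astype(float)-50)*3.0,0,255).astype(np.uint8)
cv2.imwrite('pics/w8e.png',cv2.resize(i,None,fx=6,fy=6,interpolation=cv2.INTER_CUBIC))
```

```text
pos [0.6179 0.0386 0.1581] yaw -173.3 tilt [-0.0047 -0.002 ] F [ 0.8  0.  -1.3] w 0.229 t 9.45 dist [-0.0003 -0.0006 -0.0001] dyaw 1.1
{"xyz": [[0.0001, 0.0004, -0.0005]], "twist": [-1.1], "claw": [0]}
```

View pics/w8e.png

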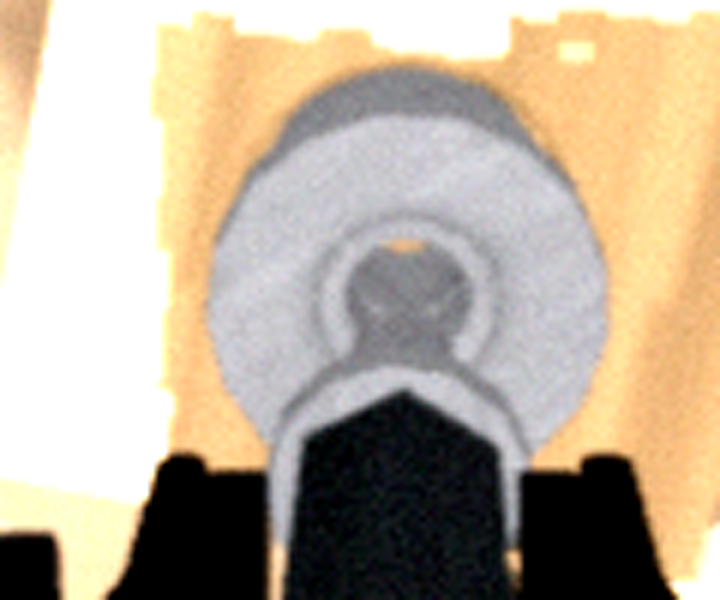

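Call:
apply_moves --pt "0.005 0.0002 -0.0003" --pt "0.006 0 0" --pt "0.006 0 0" --pt "0.003 0 0" --pt "0 0 0" --twist '[0,0,0,0,0]' --claw '[0,0,0,0,0]'

```text
time_s: 10.0
tcp_pos: [0.617, 0.0379, 0.1355]
ee_rot: [[-0.007, -0.993, -0.116], [-0.002, -0.116, 0.993], [-1.0, 0.007, -0.002]]
wrist_force: [0.1, 0.4, -1.8]
gripper_width: 0.228
```

```bash
cat >> h.py <<'E'
def ev(name,box=(170,270,220,340),g=3.0,b=50):
    cap('wrist',name+'_r');a,bb,c,d=box
    i=cv2.imread('pics/'+name+'_r.png')[a:bb,c:d]
    i=np.clip((i.astype(float)-b)*g,0,255).astype(np.uint8)
    cv2.imwrite('pics/'+name+'.png',cv2.resize(i,None,fx=6,fy=6,interpolation=cv2.INTER_CUBIC))
E
python3 - <<'E'
from h import *
plan([.6176,.038,.113],187.8,n=1,claw=0)
ev('w9')
E
```

```text
pos [0.617  0.0379 0.1355] yaw -173.33 tilt [-0.0065 -0.0023] F [ 0.1  0.4 -1.8] w 0.228 t 10.0 dist [ 0.0006  0.0001 -0.0225] dyaw 1.13
{"xyz": [[0.0225, -0.0008, 0.0001]], "twist": [-1.13], "claw": [0]}
```

View pics/w9.png

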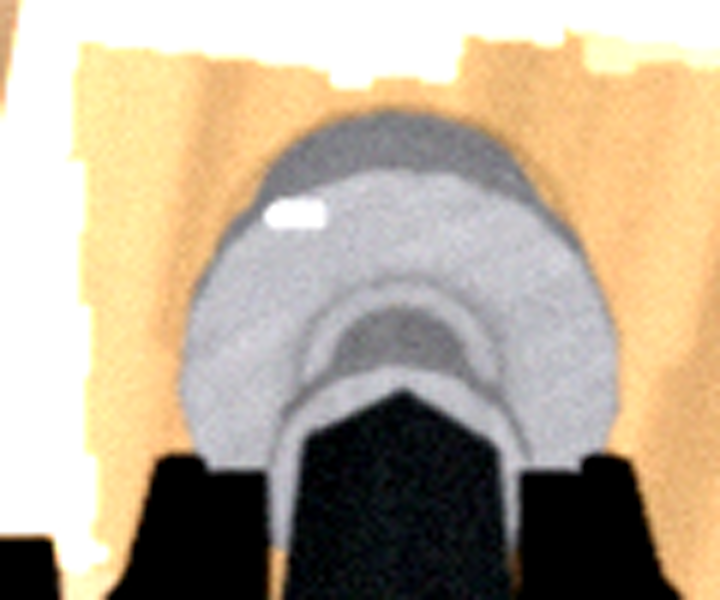

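Call:
apply_moves --pt "0.003 -0.0003 0" --pt "0.003 -0.0002 0" --pt "0.002 0 0" --pt "0.001 0 0" --pt "0.001 0 0" --twist '[0,0,0,0,0]' --claw '[0,0,0,0,0]'

```text
time_s: 10.55
tcp_pos: [0.618, 0.038, 0.1254]
ee_rot: [[-0.005, -0.993, -0.116], [-0.002, -0.116, 0.993], [-1.0, 0.005, -0.002]]
wrist_force: [0.3, -1.1, -0.9]
gripper_width: 0.228
```

Call:
apply_moves --pt "0.001 0 0" --pt "0.001 0 0" --pt "0.001 0 0" --twist '[0,0,0]' --claw '[0,0,0]'

```text
time_s: 10.85
tcp_pos: [0.618, 0.038, 0.1223]
ee_rot: [[-0.005, -0.993, -0.116], [-0.002, -0.116, 0.993], [-1.0, 0.005, -0.001]]
wrist_force: [-0.2, 0.0, -1.9]
gripper_width: 0.23
```

Passing the 20 mm point freely. Continue to seat.

Call:
apply_moves --pt "0.002 0 0" --pt "0.002 0 0" --pt "0.001 0 0" --pt "0.001 0 0" --twist '[0,0,0,0]' --claw '[0,0,0,0]'

```text
time_s: 11.25
tcp_pos: [0.6179, 0.038, 0.1158]
ee_rot: [[-0.005, -0.993, -0.116], [-0.002, -0.116, 0.993], [-1.0, 0.005, -0.001]]
wrist_force: [0.5, -0.1, -0.0]
gripper_width: 0.229
```

Run:
```python
from h import *
plan([.6176,.038,.113],187.8,n=1,claw=0)
ev('w10')
```

```text
pos [0.6179 0.038  0.1158] yaw -173.32 tilt [-0.0051 -0.002 ] F [ 0.5 -0.1 -0. ] w 0.229 t 11.25 dist [-0.0003 -0.     -0.0028] dyaw 1.12
{"xyz": [[0.0028, 0.0002, 0.0]], "twist": [-1.12], "claw": [0]}
```

View pics/w10.png

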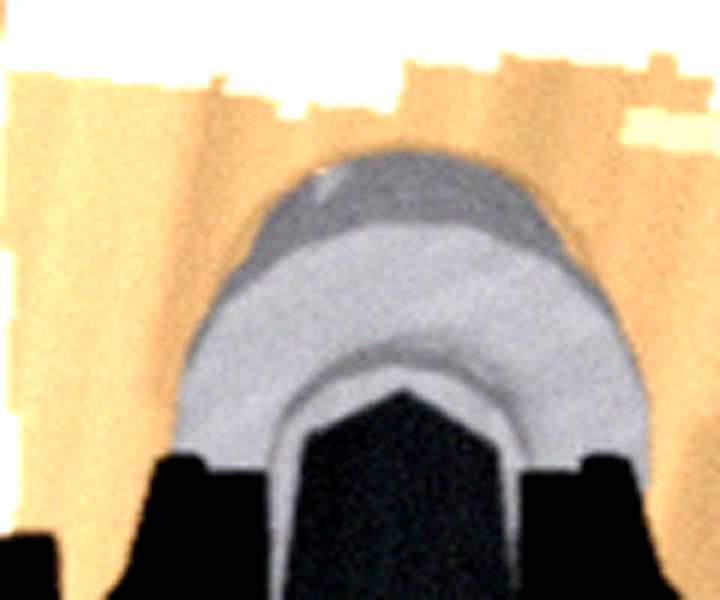

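Nearly seated. Creep until contact.

Call:
apply_moves --pt "0.001 0 0" --pt "0.001 0 0" --pt "0.001 0 0" --twist '[0,0,0]' --claw '[0,0,0]'

```text
time_s: 11.6
tcp_pos: [0.6178, 0.038, 0.1125]
ee_rot: [[-0.005, -0.993, -0.116], [-0.002, -0.116, 0.993], [-1.0, 0.005, -0.001]]
wrist_force: [-0.1, 0.3, -0.3]
gripper_width: 0.227
```

Call:
apply_moves --pt "0.001 0 0" --pt "0.001 0 0" --twist '[0,0]' --claw '[0,0]'

```text
time_s: 11.8
tcp_pos: [0.6185, 0.0379, 0.1124]
ee_rot: [[-0.003, -0.993, -0.117], [-0.003, -0.117, 0.993], [-1.0, 0.004, -0.002]]
wrist_force: [-2.3, -0.0, 5.9]
gripper_width: 0.233
```

Run:
```python
from h import *
plan([.6176,.038,.113],187.8,n=1,claw=0)
ev('w11');plan([.6176,.038,.113],187.8,n=1,claw=0)
```

```text
pos [0.6185 0.0379 0.1124] yaw -173.27 tilt [-0.0034 -0.0026] F [-2.3 -0.   5.9] w 0.233 t 11.8 dist [-0.0009  0.0001  0.0006] dyaw 1.07
{"xyz": [[-0.0006, 0.0009, 0.0002]], "twist": [-1.07], "claw": [0]}
pos [0.6184 0.0379 0.1124] yaw -173.27 tilt [-0.0034 -0.0026] F [-2.4 -0.3  5.3] w 0.231 t 11.85 dist [-0.0008  0.0001  0.0006] dyaw 1.07
{"xyz": [[-0.0006, 0.0008, 0.0002]], "twist": [-1.07], "claw": [0]}
```

View pics/w11.png

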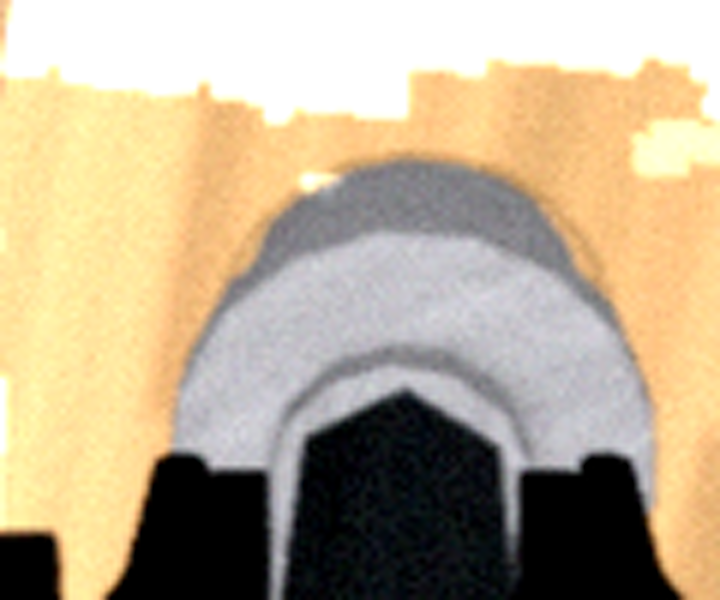

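Call:
apply_moves --pt "-0.003 0 0" --pt "-0.008 0 0" --pt "-0.012 0 0" --pt "-0.014 0 0" --pt "-0.009 0 0" --pt "-0.002 0 0" --twist '[0,0,0,0,0,0]' --claw '[0,0,0,0,0,0]'

```text
time_s: 12.45
tcp_pos: [0.619, 0.0382, 0.1636]
ee_rot: [[-0.002, -0.993, -0.117], [-0.002, -0.117, 0.993], [-1.0, 0.003, -0.002]]
wrist_force: [0.4, 0.1, -1.4]
gripper_width: 0.227
```

Run:
```python
from h import *
plan([.6117,-.036,.158],187.8,n=5,claw=0)
cap('scene','s12');i=cv2.imread('pics/s12.png')[130:290,220:400];cv2.imwrite('pics/s12z.png',cv2.resize(i,None,fx=3.7,fy=3.7,interpolation=cv2.INTER_CUBIC))
```

```text
pos [0.619  0.0382 0.1636] yaw -173.29 tilt [-0.0023 -0.002 ] F [ 0.4  0.1 -1.4] w 0.227 t 12.45 dist [-0.0073 -0.0742 -0.0056] dyaw 1.09
{"xyz": [[0.0012, 0.0032, -0.0146], [0.0012, 0.0032, -0.0145], [0.0012, 0.0033, -0.0145], [0.0012, 0.0033, -0.0145], [0.0012, 0.0034, -0.0145]], "twist": [-0.22, -0.22, -0.22, -0.22, -0.22], "claw": [0, 0, 0, 0, 0]}
```

View pics/s12z.png

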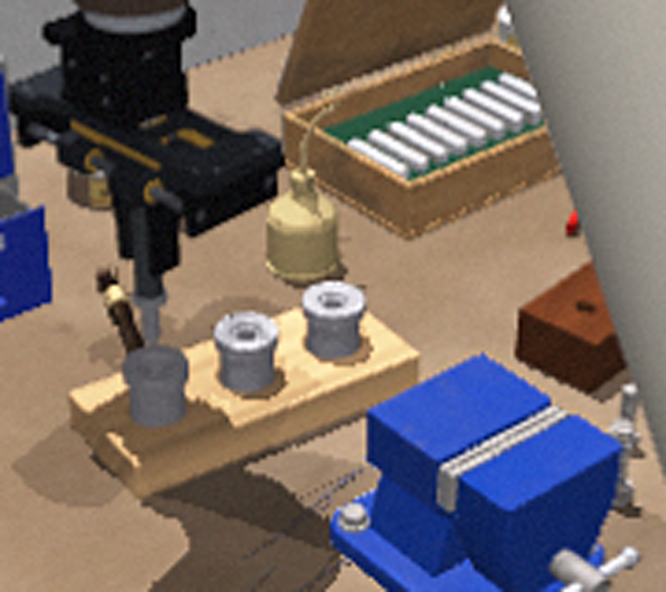

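Call:
apply_moves --pt "0 0.0033 -0.015" --pt "0 0.0033 -0.015" --pt "0 0.0033 -0.015" --pt "0 0.003 -0.014" --pt "0 0.002 -0.007" --pt "0 0 0" --pt "0 0 0" --twist '[0,0,0,0,0,0,0]' --claw '[0,0,0,0,0,0,0]'

```text
time_s: 13.2
tcp_pos: [0.6096, -0.0367, 0.1615]
ee_rot: [[-0.007, -0.993, -0.114], [-0.002, -0.114, 0.994], [-1.0, 0.007, -0.002]]
wrist_force: [-0.7, -0.4, -1.7]
gripper_width: 0.23
```

Run:
```python
from h import *
plan([.6117,-.036,.158],187.8,n=1,claw=0)
ev('w12',g=2,b=40)
```

```text
pos [ 0.6096 -0.0367  0.1615] yaw -173.47 tilt [-0.0067 -0.0023] F [-0.7 -0.4 -1.7] w 0.23 t 13.2 dist [ 0.0021  0.0007 -0.0035] dyaw 1.27
{"xyz": [[0.0035, -0.0022, 0.0005]], "twist": [-1.27], "claw": [0]}
```

View pics/w12.png

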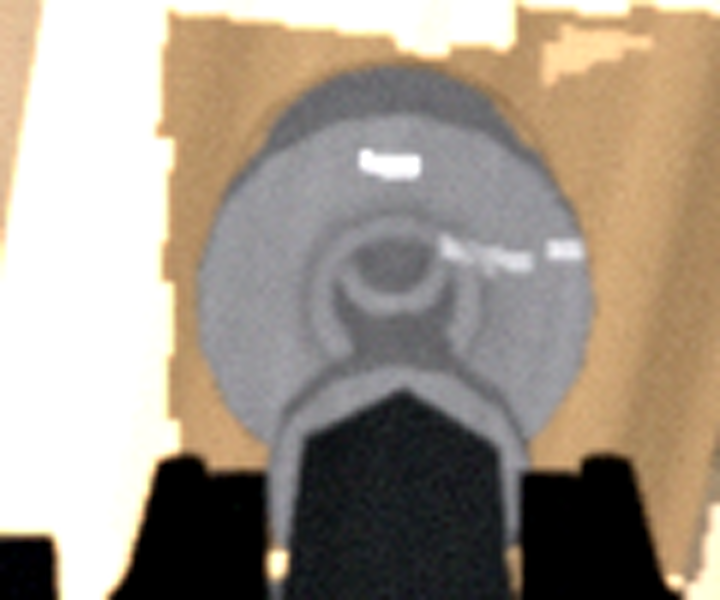

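Call:
apply_moves --pt "0 -0.0008 0.0006" --pt "0.005 0 0" --pt "0.007 0 0" --pt "0.007 0 0" --pt "0.004 0 0" --pt "0 0 0" --twist '[0,0,0,0,0,0]' --claw '[0,0,0,0,0,0]'

```text
time_s: 13.85
tcp_pos: [0.6102, -0.0342, 0.1361]
ee_rot: [[-0.008, -0.993, -0.117], [-0.003, -0.117, 0.993], [-1.0, 0.008, -0.002]]
wrist_force: [0.3, -0.8, -0.5]
gripper_width: 0.228
```

Run:
```python
from h import *
plan([.6107,-.036,.127],187.8,n=1,claw=0)
ev('w13',g=2,b=40)
```

```text
pos [ 0.6102 -0.0342  0.1361] yaw -173.27 tilt [-0.0077 -0.003 ] F [ 0.3 -0.8 -0.5] w 0.228 t 13.85 dist [ 0.0005 -0.0018 -0.0091] dyaw 1.07
{"xyz": [[0.0091, -0.0003, -0.0019]], "twist": [-1.07], "claw": [0]}
```

View pics/w13.png

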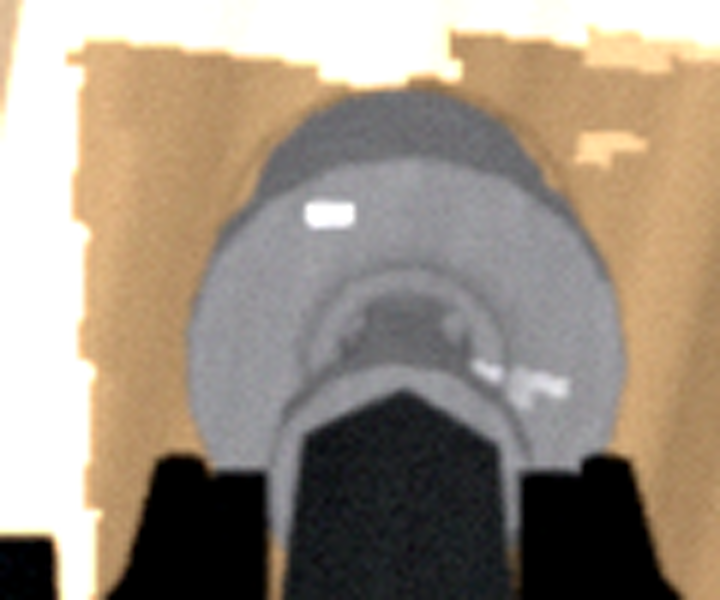

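Call:
apply_moves --pt "0 0 -0.001" --pt "0.001 0 0" --pt "0.002 0 0" --pt "0.002 0 0" --twist '[0,0,0,0]' --claw '[0,0,0,0]'

```text
time_s: 14.3
tcp_pos: [0.6106, -0.0353, 0.1317]
ee_rot: [[-0.007, -0.993, -0.117], [-0.003, -0.117, 0.993], [-1.0, 0.007, -0.002]]
wrist_force: [-0.7, 0.4, -0.8]
gripper_width: 0.228
```

Call:
apply_moves --pt "0.001 0 0" --pt "0.001 0 0" --pt "0.001 0 0" --twist '[0,0,0]' --claw '[0,0,0]'

```text
time_s: 14.6
tcp_pos: [0.6105, -0.0353, 0.1283]
ee_rot: [[-0.007, -0.993, -0.117], [-0.003, -0.117, 0.993], [-1.0, 0.007, -0.002]]
wrist_force: [-0.8, -0.1, -0.3]
gripper_width: 0.228
```

Call:
apply_moves --pt "0.001 0 0" --pt "0.001 0 0" --twist '[0,0]' --claw '[0,0]'

```text
time_s: 14.8
tcp_pos: [0.6105, -0.0353, 0.1262]
ee_rot: [[-0.007, -0.993, -0.117], [-0.003, -0.117, 0.993], [-1.0, 0.007, -0.002]]
wrist_force: [-0.2, -0.0, -0.8]
gripper_width: 0.225
```

Call:
apply_moves --pt "0.001 0 0" --twist '[0]' --claw '[0]'

```text
time_s: 14.9
tcp_pos: [0.6105, -0.0354, 0.1253]
ee_rot: [[-0.007, -0.993, -0.117], [-0.003, -0.117, 0.993], [-1.0, 0.007, -0.002]]
wrist_force: [-0.7, -0.4, 0.8]
gripper_width: 0.231
```

Call:
apply_moves --pt "0.001 0 0" --twist '[0]' --claw '[0]'

```text
time_s: 15.0
tcp_pos: [0.6106, -0.0355, 0.1245]
ee_rot: [[-0.006, -0.993, -0.117], [-0.003, -0.117, 0.993], [-1.0, 0.007, -0.002]]
wrist_force: [-1.1, -1.9, 3.0]
gripper_width: 0.225
```

Call:
apply_moves --pt "0.001 0 0" --twist '[0]' --claw '[0]'

```text
time_s: 15.1
tcp_pos: [0.6107, -0.0358, 0.1241]
ee_rot: [[-0.006, -0.993, -0.118], [-0.004, -0.118, 0.993], [-1.0, 0.007, -0.003]]
wrist_force: [-2.4, -1.0, 4.0]
gripper_width: 0.227
```

Run:
```python
from h import *
ev('w14',g=2,b=40)
plan([.6107,-.036,.127],187.8,n=1,claw=0)
cap('scene','s14');i=cv2.imread('pics/s14.png')[150:250,250:370];cv2.imwrite('pics/s14z.png',cv2.resize(i,None,fx=6,fy=6,interpolation=cv2.INTER_CUBIC))
```

```text
pos [ 0.6106 -0.0358  0.1241] yaw -173.25 tilt [-0.0064 -0.0038] F [-2.2 -1.5  2.6] w 0.229 t 15.15 dist [ 0.0001 -0.0002  0.0029] dyaw 1.05
{"xyz": [[-0.0029, -0.0, -0.0003]], "twist": [-1.05], "claw": [0]}
```

View pics/w14.png

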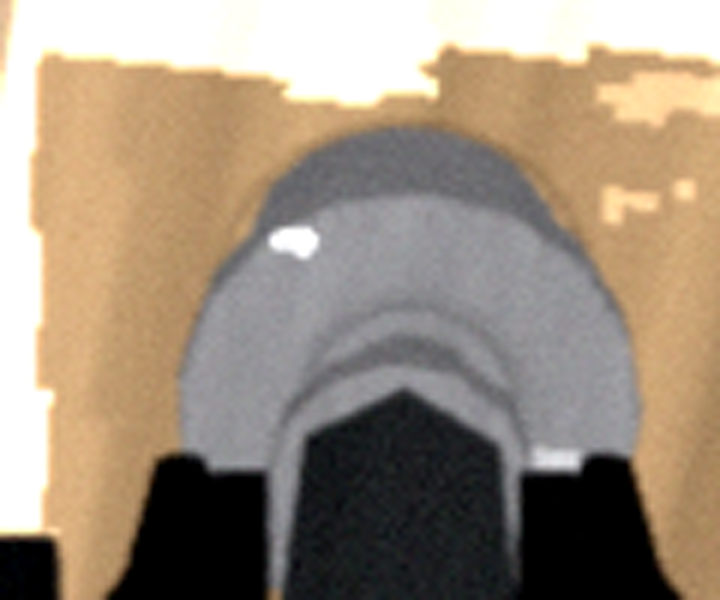

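View pics/s14z.png

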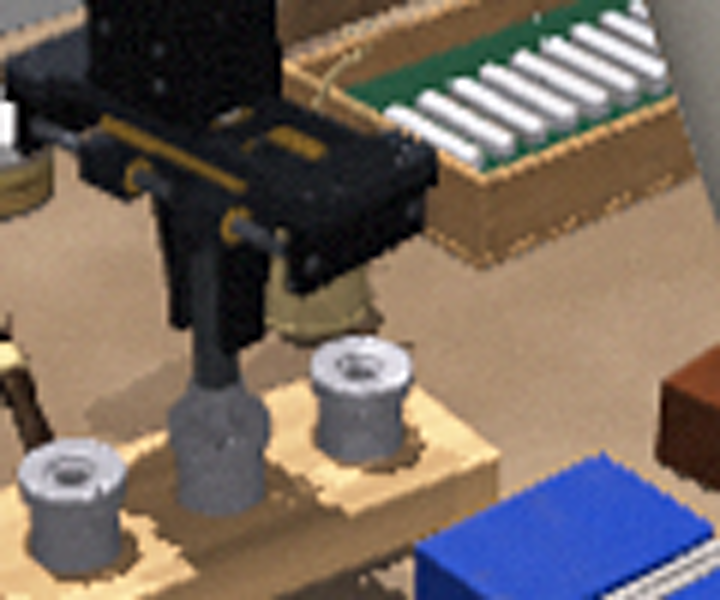

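Call:
apply_moves --pt "0 0.0004 -0.0003" --pt "0.001 0 0" --twist '[0,0]' --claw '[0,0]'

```text
time_s: 15.4
tcp_pos: [0.6105, -0.0361, 0.1238]
ee_rot: [[-0.005, -0.993, -0.118], [-0.004, -0.118, 0.993], [-1.0, 0.006, -0.003]]
wrist_force: [-2.3, -0.1, 7.5]
gripper_width: 0.23
```

Call:
apply_moves --pt "-0.002 0 0" --pt "-0.006 0 0" --pt "-0.01 0 0" --pt "-0.01 0 0" --pt "-0.007 0 0" --pt "-0.002 0 0" --twist '[0,0,0,0,0,0]' --claw '[0,0,0,0,0,0]'

```text
time_s: 16.0
tcp_pos: [0.6114, -0.0349, 0.1624]
ee_rot: [[-0.004, -0.993, -0.117], [-0.002, -0.117, 0.993], [-1.0, 0.004, -0.001]]
wrist_force: [0.1, -0.6, -1.8]
gripper_width: 0.231
```

Run:
```python
from h import *
plan([.6045,-.110,.160],187.8,n=5,claw=0)
p=cap('wrist','w15')
cap('top','t15')
for q in [(360,152)]: print(atz(p if 0 else imaging.capture('top'),[q],.1))
```

```text
pos [ 0.6114 -0.0349  0.1624] yaw -173.28 tilt [-0.0037 -0.0016] F [ 0.1 -0.6 -1.8] w 0.231 t 16.0 dist [-0.0069 -0.0751 -0.0024] dyaw 1.08
{"xyz": [[0.0005, 0.0031, -0.0147], [0.0005, 0.0032, -0.0147], [0.0005, 0.0032, -0.0147], [0.0005, 0.0033, -0.0147], [0.0005, 0.0033, -0.0147]], "twist": [-0.22, -0.22, -0.22, -0.22, -0.22], "claw": [0, 0, 0, 0, 0]}
[[ 0.72726962 -0.18376523  0.1       ]]
```

View pics/w15.png

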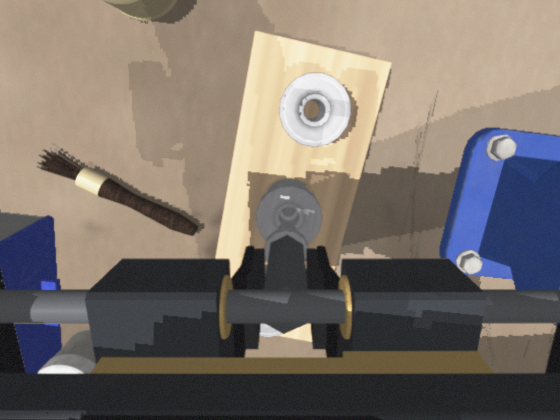

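Call:
apply_moves --pt "0 0.0026 -0.015" --pt "0 0.0026 -0.015" --pt "0 0.0026 -0.015" --pt "0 0.0024 -0.014" --pt "0 0.001 -0.008" --pt "0 0 0" --pt "0 0 0" --twist '[0,0,0,0,0,0,0]' --claw '[0,0,0,0,0,0,0]'

```text
time_s: 16.85
tcp_pos: [0.6056, -0.1105, 0.1592]
ee_rot: [[-0.01, -0.993, -0.114], [-0.002, -0.114, 0.994], [-1.0, 0.01, -0.001]]
wrist_force: [-0.0, 0.2, -0.9]
gripper_width: 0.228
```

Run:
```python
from h import *
plan([.604,-.11,.160],187.8,n=5,claw=0)
ev('w16',g=1.5,b=40)
```

```text
pos [ 0.6056 -0.1105  0.1592] yaw -173.47 tilt [-0.0099 -0.0018] F [-0.   0.2 -0.9] w 0.228 t 16.85 dist [-0.0016  0.0005  0.0008] dyaw 1.27
{"xyz": [[-0.0002, 0.0003, 0.0001], [-0.0002, 0.0003, 0.0001], [-0.0002, 0.0003, 0.0001], [-0.0002, 0.0003, 0.0001], [-0.0002, 0.0003, 0.0001]], "twist": [-0.25, -0.25, -0.25, -0.25, -0.25], "claw": [0, 0, 0, 0, 0]}
```

View pics/w16.png

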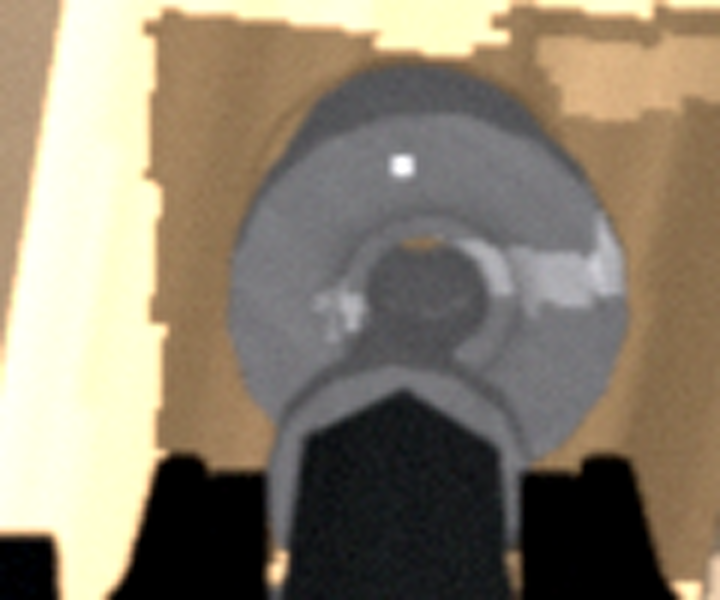

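Call:
apply_moves --pt "0 0.001 0" --pt "0.003 0.0008 0" --pt "0.006 0 0" --pt "0.007 0 0" --pt "0.005 0 0" --pt "0 0 0" --twist '[0,0,0,0,0,0]' --claw '[0,0,0,0,0,0]'

```text
time_s: 17.5
tcp_pos: [0.6031, -0.1089, 0.1363]
ee_rot: [[-0.011, -0.993, -0.117], [-0.002, -0.117, 0.993], [-1.0, 0.012, -0.001]]
wrist_force: [-0.2, -0.8, -0.5]
gripper_width: 0.23
```

Run:
```python
from h import *
plan([.6036,-.11,.160],187.8,n=5,claw=0)
ev('w17',g=1.7,b=40)
```

```text
pos [ 0.6031 -0.1089  0.1363] yaw -173.27 tilt [-0.0113 -0.0023] F [-0.2 -0.8 -0.5] w 0.23 t 17.5 dist [ 0.0005 -0.0011  0.0237] dyaw 1.07
{"xyz": [[-0.0047, -0.0, -0.0002], [-0.0047, -0.0, -0.0002], [-0.0047, -0.0, -0.0002], [-0.0047, -0.0, -0.0002], [-0.0047, -0.0, -0.0002]], "twist": [-0.21, -0.21, -0.21, -0.21, -0.21], "claw": [0, 0, 0, 0, 0]}
```

View pics/w17.png

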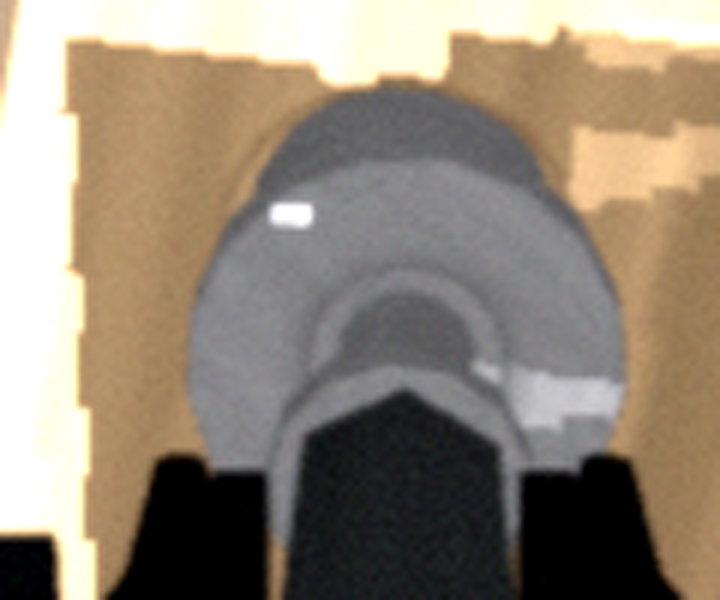

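Call:
apply_moves --pt "0 0 -0.0008" --pt "0.002 0 0" --pt "0.002 0 0" --pt "0.002 0 0" --twist '[0,0,0,0]' --claw '[0,0,0,0]'

```text
time_s: 17.95
tcp_pos: [0.6035, -0.1102, 0.1308]
ee_rot: [[-0.01, -0.993, -0.117], [-0.003, -0.117, 0.993], [-1.0, 0.011, -0.002]]
wrist_force: [-0.6, -0.8, -0.3]
gripper_width: 0.228
```

Call:
apply_moves --pt "0.001 0 0" --pt "0.001 0 0" --pt "0.001 0 0" --twist '[0,0,0]' --claw '[0,0,0]'

```text
time_s: 18.25
tcp_pos: [0.6035, -0.1102, 0.1276]
ee_rot: [[-0.01, -0.993, -0.117], [-0.003, -0.117, 0.993], [-1.0, 0.01, -0.002]]
wrist_force: [-1.1, -1.4, -0.7]
gripper_width: 0.231
```

Call:
apply_moves --pt "0.001 0 0" --pt "0.001 0 0" --pt "0.001 0 0" --twist '[0,0,0]' --claw '[0,0,0]'

```text
time_s: 18.55
tcp_pos: [0.6035, -0.1102, 0.1245]
ee_rot: [[-0.01, -0.993, -0.117], [-0.003, -0.117, 0.993], [-1.0, 0.01, -0.002]]
wrist_force: [0.4, -0.7, -0.7]
gripper_width: 0.229
```

Call:
apply_moves --pt "0.001 0 0" --pt "0.001 0 0" --twist '[0,0]' --claw '[0,0]'

```text
time_s: 18.75
tcp_pos: [0.6034, -0.1103, 0.1223]
ee_rot: [[-0.01, -0.993, -0.117], [-0.003, -0.117, 0.993], [-1.0, 0.01, -0.002]]
wrist_force: [-0.3, -0.7, -0.4]
gripper_width: 0.23
```

Passing freely. Down to seat.

Call:
apply_moves --pt "0.002 0 0" --pt "0.002 0 0" --pt "0.001 0 0" --pt "0.001 0 0" --pt "0.001 0 0" --twist '[0,0,0,0,0]' --claw '[0,0,0,0,0]'

```text
time_s: 19.25
tcp_pos: [0.6033, -0.1103, 0.1145]
ee_rot: [[-0.01, -0.993, -0.117], [-0.003, -0.117, 0.993], [-1.0, 0.011, -0.002]]
wrist_force: [-0.9, -1.4, -1.6]
gripper_width: 0.233
```

Call:
apply_moves --pt "0.001 0 0" --pt "0.001 0 0" --twist '[0,0]' --claw '[0,0]'

```text
time_s: 19.45
tcp_pos: [0.6033, -0.1103, 0.1124]
ee_rot: [[-0.01, -0.993, -0.117], [-0.003, -0.117, 0.993], [-1.0, 0.011, -0.002]]
wrist_force: [-1.2, -0.6, 3.0]
gripper_width: 0.228
```

Call:
apply_moves --pt "0.001 0 0" --twist '[0]' --claw '[0]'

```text
time_s: 19.55
tcp_pos: [0.6038, -0.1104, 0.1124]
ee_rot: [[-0.009, -0.993, -0.118], [-0.004, -0.118, 0.993], [-1.0, 0.009, -0.002]]
wrist_force: [-3.4, -0.3, 6.7]
gripper_width: 0.229
```

Run:
```python
from h import *
ev('w18',g=1.7,b=40);plan([.6036,-.11,.160],187.8,n=5,claw=0)
```

```text
pos [ 0.6038 -0.1104  0.1125] yaw -173.24 tilt [-0.0089 -0.0035] F [-1.3  0.2  3.4] w 0.231 t 19.6 dist [-0.0002  0.0004  0.0475] dyaw 1.04
{"xyz": [[-0.0095, 0.0001, 0.0001], [-0.0095, 0.0001, 0.0001], [-0.0095, 0.0001, 0.0001], [-0.0095, 0.0001, 0.0001], [-0.0095, 0.0001, 0.0001]], "twist": [-0.21, -0.21, -0.21, -0.21, -0.21], "claw": [0, 0, 0, 0, 0]}
```

View pics/w18.png

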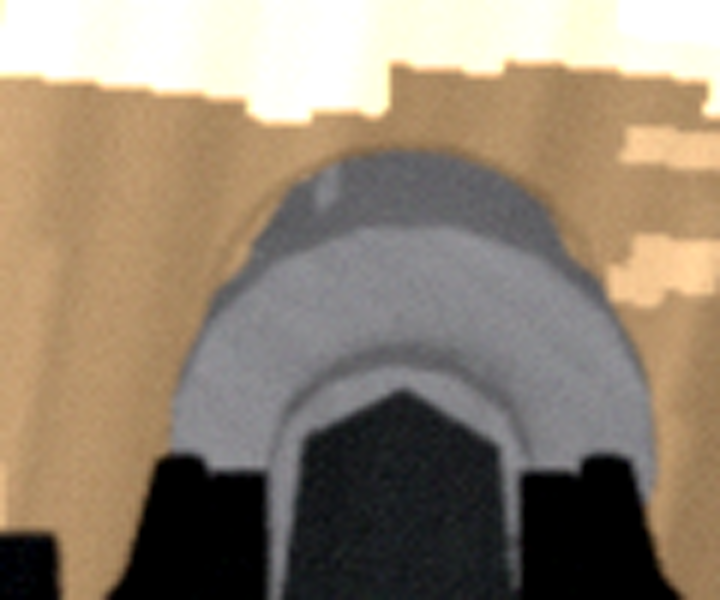

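Call:
apply_moves --pt "-0.003 0 0" --pt "-0.008 0 0" --pt "-0.013 0 0" --pt "-0.014 0 0" --pt "-0.012 0 0" --pt "-0.004 0 0" --twist '[0,0,0,0,0,0]' --claw '[0,0,0,0,0,0]'

```text
time_s: 20.2
tcp_pos: [0.6051, -0.1095, 0.1704]
ee_rot: [[-0.007, -0.993, -0.118], [-0.002, -0.118, 0.993], [-1.0, 0.007, -0.001]]
wrist_force: [0.1, -0.6, 0.2]
gripper_width: 0.233
```

Run:
```python
from h import *
plan([.504,-.262,.165],187.8,n=6,claw=0)
```

```text
pos [ 0.6051 -0.1095  0.1704] yaw -173.25 tilt [-0.0067 -0.0022] F [ 0.1 -0.6  0.2] w 0.233 t 20.2 dist [-0.1011 -0.1525 -0.0054] dyaw 1.05
{"xyz": [[0.0011, 0.0197, -0.0233], [0.0011, 0.0198, -0.0232], [0.0011, 0.0199, -0.0231], [0.0011, 0.0199, -0.0231], [0.0011, 0.02, -0.023], [0.0011, 0.0201, -0.0229]], "twist": [-0.18, -0.18, -0.18, -0.18, -0.18, -0.18], "claw": [0, 0, 0, 0, 0, 0]}
```

Call:
apply_moves --pt "0 0.02 -0.023" --pt "0 0.02 -0.023" --pt "0 0.02 -0.023" --pt "0 0.02 -0.023" --pt "0 0.02 -0.023" --pt "0 0.012 -0.014" --pt "0 0 0" --pt "0 0 0" --twist '[0,0,0,0,0,0,0,0]' --claw '[0,0,0,0,0,0,0,0]'

```text
time_s: 21.0
tcp_pos: [0.5079, -0.2542, 0.1745]
ee_rot: [[0.001, -0.993, -0.12], [-0.001, -0.12, 0.993], [-1.0, -0.001, -0.001]]
wrist_force: [0.0, 0.1, -1.2]
gripper_width: 0.231
```

Run:
```python
from h import *
plan([.504,-.262,.165],187.8,n=6,claw=0)
ev('w19',g=3,b=5)
```

```text
pos [ 0.5079 -0.2542  0.1745] yaw -173.13 tilt [ 0.0013 -0.0012] F [ 0.   0.1 -1.2] w 0.231 t 21.0 dist [-0.0039 -0.0078 -0.0095] dyaw 0.93
{"xyz": [[0.0016, 0.0008, -0.0012], [0.0016, 0.0008, -0.0012], [0.0016, 0.0008, -0.0012], [0.0016, 0.0008, -0.0012], [0.0016, 0.0008, -0.0012], [0.0016, 0.0008, -0.0012]], "twist": [-0.16, -0.16, -0.16, -0.16, -0.16, -0.16], "claw": [0, 0, 0, 0, 0, 0]}
```

View pics/w19.png

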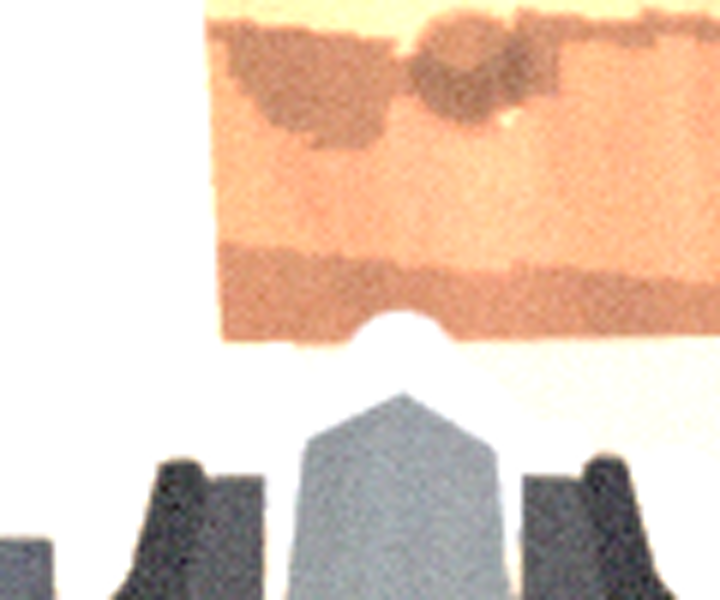

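Run:
```python
from h import *
p=cap('wrist','w19b');s=r.sense();T=s['tcp_pos'];R=s['ee_rot']
i=cv2.imread('pics/w19b.png')[165:235,230:350];i=np.clip((i.astype(float)-10)*2.2,0,255).astype(np.uint8);cv2.imwrite('pics/w19c.png',cv2.resize(i,None,fx=6.5,fy=6.5,interpolation=cv2.INTER_CUBIC))
h=atz(p,[(298.7,181.2)],.045)[0]; n=(p and proj(p,[T+R@[.0783,.00115,.0029]])); print(h,n)
print(h-R@[.0,.00115,.0029]-R[:,0]*.0783)
plan(list((h-R@[.0783,.00115,.0029])[:2])+[.135],187.8,n=4,claw=0)
```

```text
[ 0.49964755 -0.27236637  0.045     ] [[286.16867977 227.23813131]]
[ 0.50104647 -0.27501311  0.12330492]
pos [ 0.5083 -0.2537  0.1744] yaw -173.06 tilt [ 0.0012 -0.0012] F [-0.  -1.  -0.8] w 0.227 t 21.1 dist [-0.0073 -0.0213 -0.0394] dyaw 0.86
{"xyz": [[0.0099, 0.0025, -0.0051], [0.0099, 0.0025, -0.005], [0.0099, 0.0025, -0.005], [0.0099, 0.0025, -0.005]], "twist": [-0.22, -0.22, -0.22, -0.22], "claw": [0, 0, 0, 0]}
```

View pics/w19c.png

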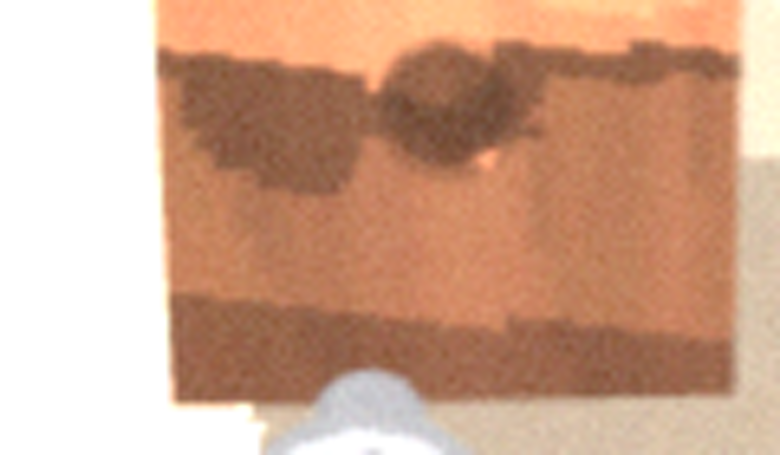

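Call:
apply_moves --pt "0.009 0.003 -0.006" --pt "0.01 0.003 -0.006" --pt "0.01 0.003 -0.005" --pt "0.004 0 -0.002" --pt "0 0 0" --pt "0 0 0" --twist '[0,0,0,0,0,0]' --claw '[0,0,0,0,0,0]'

```text
time_s: 21.7
tcp_pos: [0.502, -0.2733, 0.1367]
ee_rot: [[-0.002, -0.992, -0.124], [-0.0, -0.124, 0.992], [-1.0, 0.002, 0.0]]
wrist_force: [-0.5, 0.3, -0.8]
gripper_width: 0.234
```

Run:
```python
from h import *
plan([.5013,-.275,.135],187.8,n=1,claw=0)
ev('w20',g=2.2,b=10)
```

```text
pos [ 0.502  -0.2733  0.1367] yaw -172.88 tilt [-0.0017 -0.    ] F [-0.5  0.3 -0.8] w 0.234 t 21.7 dist [-0.0007 -0.0017 -0.0017] dyaw 0.68
{"xyz": [[0.0017, 0.0009, -0.0016]], "twist": [-0.68], "claw": [0]}
```

View pics/w20.png

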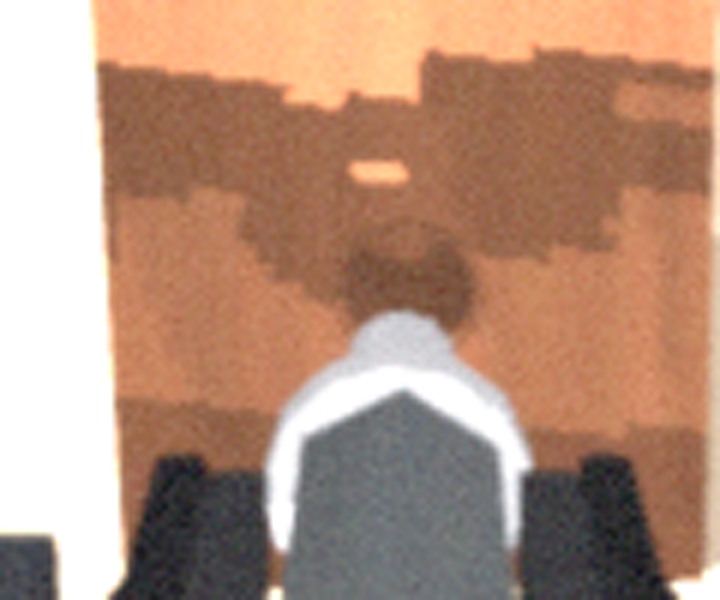

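Run:
```python
from h import *
p=cap('wrist');s=r.sense();T=s['tcp_pos'];R=s['ee_rot']
h=atz(p,[(288.3,216.3)],.045)[0]
print(T,h,h-R@[.0783,.00115,.0029], proj(p,[T+R@[.0783,.00115,.0029],T+R@[.0373,.00115,.0029]]))
```

```text
[ 0.5022505  -0.27322631  0.13712635] [ 0.4996444  -0.27374894  0.045     ] [ 0.50121825 -0.27646791  0.12329912] [[286.31281047 227.05272282]
 [286.52426149 251.43978012]]
```

Call:
apply_moves --pt "0.001 0.0007 -0.0013" --pt "0.002 0.0004 -0.0009" --pt "0.002 0 0" --pt "0 0 0" --twist '[0,0,0,0]' --claw '[0,0,0,0]'

```text
time_s: 22.2
tcp_pos: [0.5022, -0.2756, 0.133]
ee_rot: [[0.002, -0.992, -0.125], [-0.001, -0.125, 0.992], [-1.0, -0.002, -0.001]]
wrist_force: [0.6, 0.0, -1.5]
gripper_width: 0.232
```

Run:
```python
from h import *
plan([.5012,-.276,.12],187.8,n=1,claw=0)
ev('w21',g=2.2,b=10)
```

```text
pos [ 0.5022 -0.2756  0.133 ] yaw -172.83 tilt [ 0.0017 -0.0009] F [ 0.6  0.  -1.5] w 0.232 t 22.2 dist [-0.001  -0.0004 -0.013 ] dyaw 0.63
{"xyz": [[0.013, 0.001, -0.0002]], "twist": [-0.63], "claw": [0]}
```

View pics/w21.png

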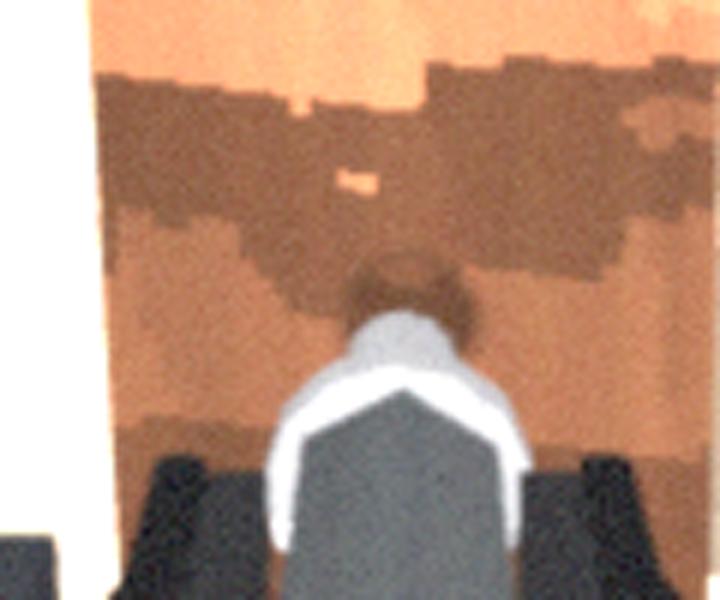

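Call:
apply_moves --pt "0.002 0.0005 -0.0005" --pt "0.003 0 0" --pt "0.002 0 0" --pt "0 0 0" --twist '[0,0,0,0]' --claw '[0,0,0,0]'

```text
time_s: 22.65
tcp_pos: [0.5018, -0.2763, 0.1256]
ee_rot: [[0.002, -0.992, -0.125], [-0.001, -0.125, 0.992], [-1.0, -0.002, -0.001]]
wrist_force: [0.6, -0.7, -1.1]
gripper_width: 0.227
```

Run:
```python
from h import *
plan([.5012,-.276,.12],187.8,n=1,claw=0)
ev('w22',g=2.2,b=10)
```

```text
pos [ 0.5018 -0.2763  0.1256] yaw -172.82 tilt [ 0.002  -0.0011] F [ 0.6 -0.7 -1.1] w 0.227 t 22.65 dist [-0.0006  0.0003 -0.0056] dyaw 0.62
{"xyz": [[0.0056, 0.0006, 0.0003]], "twist": [-0.62], "claw": [0]}
```

View pics/w22.png

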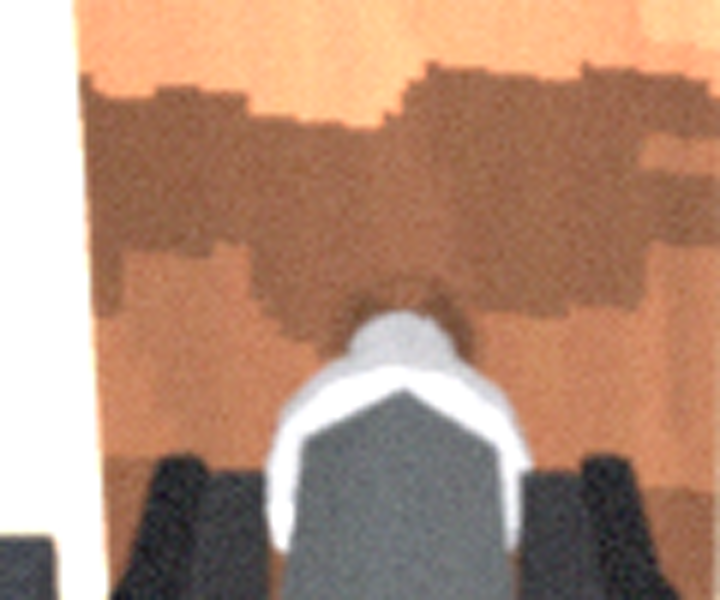

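Call:
apply_moves --pt "0.002 0.0004 0" --pt "0.003 0 0" --pt "0.002 0 0" --twist '[0,0,0]' --claw '[0,0,0]'

```text
time_s: 23.0
tcp_pos: [0.5018, -0.2764, 0.1186]
ee_rot: [[0.003, -0.992, -0.125], [-0.001, -0.125, 0.992], [-1.0, -0.003, -0.002]]
wrist_force: [0.5, 0.3, -1.3]
gripper_width: 0.23
```

Call:
apply_moves --pt "0.003 0 0" --pt "0.003 0 0" --pt "0.003 0 0" --twist '[0,0,0]' --claw '[0,0,0]'

```text
time_s: 23.3
tcp_pos: [0.5018, -0.2765, 0.1088]
ee_rot: [[0.003, -0.992, -0.125], [-0.001, -0.125, 0.992], [-1.0, -0.003, -0.002]]
wrist_force: [-0.8, 0.1, -0.6]
gripper_width: 0.232
```

Nose is 14 mm into the hole (z 0.0305), no force. Continue.

Call:
apply_moves --pt "0.003 0 0" --pt "0.003 0 0" --pt "0.003 0 0" --pt "0.002 0 0" --pt "0.002 0 0" --twist '[0,0,0,0,0]' --claw '[0,0,0,0,0]'

```text
time_s: 23.8
tcp_pos: [0.5017, -0.2764, 0.0942]
ee_rot: [[0.002, -0.992, -0.125], [-0.001, -0.125, 0.992], [-1.0, -0.002, -0.002]]
wrist_force: [-0.3, -0.7, -1.4]
gripper_width: 0.231
```

Call:
apply_moves --pt "0.001 0 0" --pt "0.001 0 0" --pt "0.001 0 0" --twist '[0,0,0]' --claw '[0,0,0]'

```text
time_s: 24.1
tcp_pos: [0.5017, -0.2764, 0.0909]
ee_rot: [[0.002, -0.992, -0.125], [-0.001, -0.125, 0.992], [-1.0, -0.002, -0.002]]
wrist_force: [0.3, -0.5, -1.4]
gripper_width: 0.225
```

Call:
apply_moves --pt "0.001 0 0" --pt "0.001 0 0" --twist '[0,0]' --claw '[0,0]'

```text
time_s: 24.3
tcp_pos: [0.5019, -0.2766, 0.0893]
ee_rot: [[0.003, -0.992, -0.125], [-0.002, -0.125, 0.992], [-1.0, -0.002, -0.002]]
wrist_force: [-1.9, 2.0, 5.7]
gripper_width: 0.229
```

Call:
apply_moves --pt "0.001 0 0" --twist '[0]' --claw '[0]'

```text
time_s: 24.4
tcp_pos: [0.5019, -0.2766, 0.0893]
ee_rot: [[0.003, -0.992, -0.126], [-0.002, -0.126, 0.992], [-1.0, -0.002, -0.002]]
wrist_force: [-1.8, 2.4, 7.7]
gripper_width: 0.23
```

Call:
apply_moves --pt "0 0 0" --pt "0 0 0" --pt "0 0 0" --pt "0 0 0" --pt "-0.02 0 0" --pt "-0.03 0 0" --pt "-0.03 0 0" --pt "-0.01 0 0" --pt "0 0 0" --twist '[0,0,0,0,0,0,0,0,0]' --claw '[0.3,0.6,0.6,0.6,0.6,0.6,0.6,0.6,0.6]'

```text
time_s: 25.3
tcp_pos: [0.5013, -0.2764, 0.1806]
ee_rot: [[0.0, -0.992, -0.125], [-0.001, -0.125, 0.992], [-1.0, -0.0, -0.001]]
wrist_force: [0.9, 0.1, 0.1]
gripper_width: 0.597
```

Run:
```python
from h import *
plan([.608,-.036,.2],-96,claw=.8)
ev('w23',box=(150,270,210,370),g=1.5,b=5)
```

```text
pos [ 0.5013 -0.2764  0.1806] yaw -172.79 tilt [ 0.0003 -0.0013] F [0.9 0.1 0.1] w 0.597 t 25.3 dist [0.1067 0.2404 0.0194] dyaw 76.79
{"xyz": [[-0.002, -0.0136, 0.0225], [-0.002, -0.0165, 0.0205], [-0.002, -0.0191, 0.0181], [-0.002, -0.0213, 0.0154], [-0.002, -0.0232, 0.0124], [-0.002, -0.0246, 0.0092], [-0.002, -0.0256, 0.0058], [-0.002, -0.0262, 0.0023], [-0.002, -0.0263, -0.0012], [-0.002, -0.0259, -0.0047]], "twist": [-7.68, -7.68, -7.68, -7.68, -7.68, -7.68, -7.68, -7.68, -7.68, -7.68], "claw": [0.8, 0.8, 0.8, 0.8, 0.8, 0.8, 0.8, 0.8, 0.8, 0.8]}
```

View pics/w23.png

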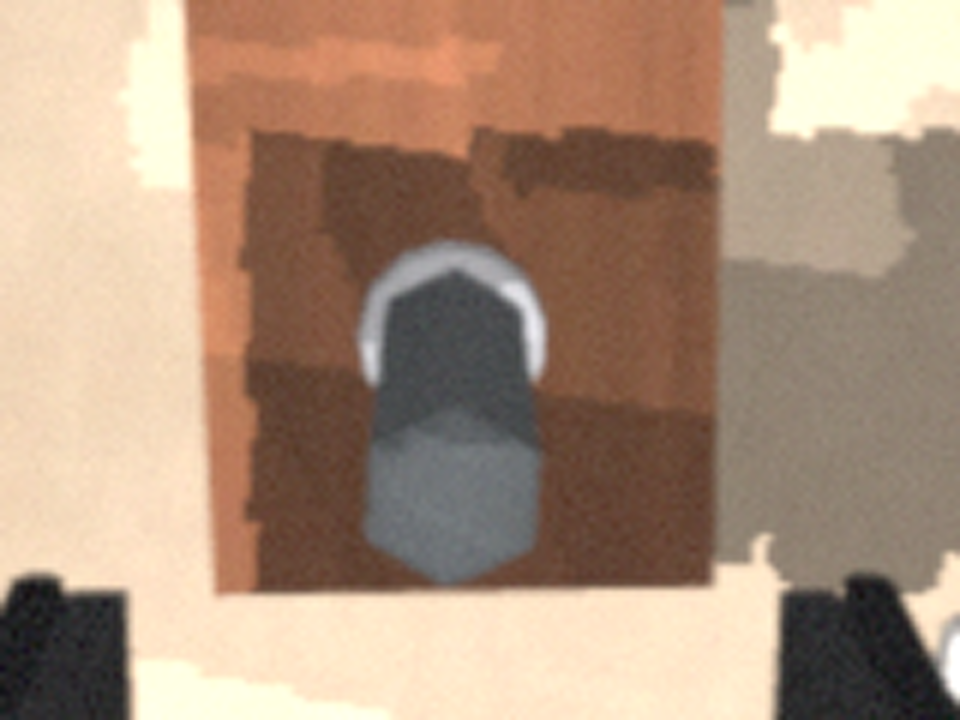

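Run:
```python
from h import *
plan([.6105,-.0325,.15],174.3,step=.035,claw=.8)
```

```text
pos [ 0.501  -0.2763  0.1799] yaw -172.79 tilt [-0.0009 -0.001 ] F [ 0.7 -0.4  0.7] w 0.601 t 25.35 dist [ 0.1095  0.2438 -0.0299] dyaw -12.91
{"xyz": [[0.0037, -0.0174, 0.0285], [0.0037, -0.0166, 0.029], [0.0037, -0.0158, 0.0295], [0.0037, -0.0149, 0.0299], [0.0037, -0.0141, 0.0303], [0.0037, -0.0132, 0.0307], [0.0037, -0.0124, 0.031], [0.0037, -0.0115, 0.0314]], "twist": [1.61, 1.61, 1.61, 1.61, 1.61, 1.61, 1.61, 1.61], "claw": [0.8, 0.8, 0.8, 0.8, 0.8, 0.8, 0.8, 0.8]}
```

Call:
apply_moves --pt "0 -0.0174 0.0285" --pt "0.003 -0.0166 0.029" --pt "0.004 -0.0158 0.0295" --pt "0.004 -0.0149 0.03" --pt "0.004 -0.0141 0.0303" --pt "0.004 -0.0132 0.0307" --pt "0.004 -0.0124 0.031" --pt "0.003 -0.008 0.022" --pt "0 0 0" --pt "0 0 0" --twist '[1.6,1.6,1.6,1.6,1.6,1.6,1.6,1.6,0,0]' --claw '[0.8,0.8,0.8,0.8,0.8,0.8,0.8,0.8,0.8,0.8]'

```text
time_s: 26.35
tcp_pos: [0.6018, -0.0332, 0.1324]
ee_rot: [[-0.032, -0.993, 0.112], [0.0, 0.112, 0.994], [-0.999, 0.032, -0.004]]
wrist_force: [0.2, -0.6, 0.6]
gripper_width: 0.798
```

Run:
```python
from h import *
plan([.6105,-.0325,.15],174.3,claw=.8)
p=cap('wrist','w24');print(np.round(r.sense()['joint_velocities'],1))
```

```text
pos [ 0.6018 -0.0332  0.1324] yaw 173.56 tilt [-0.0318  0.0001] F [ 0.2 -0.6  0.6] w 0.798 t 26.35 dist [0.0087 0.0007 0.0176] dyaw 0.74
{"xyz": [[-0.0178, -0.008, 0.0016]], "twist": [-0.74], "claw": [0.8]}
[-1.  -1.   0.1  0.2 -0.3 -0. ]
```

View pics/w24.png

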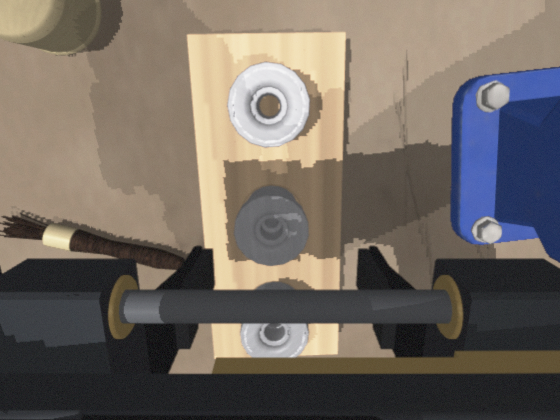

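Call:
apply_moves --pt "-0.03 0.02 0" --pt "-0.03 0.03 0" --pt "0 0 0" --pt "0 0 0" --twist '[0,0,0,0]' --claw '[0.8,0.8,0.8,0.8]'

```text
time_s: 26.8
tcp_pos: [0.5499, -0.0316, 0.1924]
ee_rot: [[-0.039, -0.992, 0.117], [-0.001, 0.118, 0.993], [-0.999, 0.039, -0.005]]
wrist_force: [0.1, 0.4, 0.1]
gripper_width: 0.801
```

Call:
apply_moves --pt "0 -0.012 0" --pt "0 -0.012 0" --pt "0 -0.012 0" --pt "0 -0.012 0" --pt "0 -0.008 0" --pt "0 0 0" --twist '[0,0,0,0,0,0]' --claw '[0.8,0.8,0.8,0.8,0.8,0.8]'

```text
time_s: 27.4
tcp_pos: [0.6118, -0.0417, 0.1838]
ee_rot: [[-0.046, -0.992, 0.121], [-0.002, 0.121, 0.993], [-0.999, 0.045, -0.008]]
wrist_force: [-0.1, -0.3, -0.4]
gripper_width: 0.797
```

Call:
apply_moves --pt "0.0015 0.035 -0.004" --pt "0.0015 0.035 -0.004" --pt "0.0015 0.035 -0.004" --twist '[0,0,0]' --claw '[0.8,0.8,0.8]'

```text
time_s: 27.7
tcp_pos: [0.507, -0.0413, 0.1797]
ee_rot: [[-0.05, -0.991, 0.123], [-0.003, 0.123, 0.992], [-0.999, 0.049, -0.01]]
wrist_force: [0.8, -0.1, 0.4]
gripper_width: 0.802
```

Call:
apply_moves --pt "0 0 0" --twist '[0]' --claw '[0.8]'

```text
time_s: 27.8
tcp_pos: [0.5025, -0.0417, 0.1792]
ee_rot: [[-0.054, -0.991, 0.123], [-0.003, 0.123, 0.992], [-0.999, 0.054, -0.01]]
wrist_force: [-0.1, 0.6, 0.5]
gripper_width: 0.804
```

Call:
apply_moves --pt "0 0 0" --twist '[0]' --claw '[0.8]'

```text
time_s: 27.9
tcp_pos: [0.5024, -0.0417, 0.1794]
ee_rot: [[-0.054, -0.991, 0.123], [-0.003, 0.123, 0.992], [-0.999, 0.053, -0.01]]
wrist_force: [0.7, -0.3, 0.3]
gripper_width: 0.799
```

Call:
apply_moves --pt "-0.0025 -0.048 0.006" --pt "-0.0025 -0.048 0.006" --twist '[0,0]' --claw '[0.8,0.8]'

```text
time_s: 28.1
tcp_pos: [0.5951, -0.0422, 0.1786]
ee_rot: [[-0.06, -0.991, 0.122], [-0.003, 0.123, 0.992], [-0.998, 0.059, -0.011]]
wrist_force: [0.8, 0.3, 1.2]
gripper_width: 0.803
```

Call:
apply_moves --pt "0 0 0" --pt "0 0 0" --twist '[0,0]' --claw '[0.8,0.8]'

```text
time_s: 28.3
tcp_pos: [0.6012, -0.0423, 0.1755]
ee_rot: [[-0.061, -0.991, 0.123], [-0.004, 0.123, 0.992], [-0.998, 0.06, -0.012]]
wrist_force: [-0.5, 0.8, -0.4]
gripper_width: 0.8
```

Call:
apply_moves --pt "-0.04 0 0" --pt "-0.04 0 0" --pt "0 0 0" --pt "0 0 0" --twist '[0,0,0,0]' --claw '[0.8,0.8,0.8,0.8]'

```text
time_s: 28.7
tcp_pos: [0.605, -0.0422, 0.2551]
ee_rot: [[-0.067, -0.99, 0.124], [-0.005, 0.124, 0.992], [-0.998, 0.066, -0.013]]
wrist_force: [0.4, 0.4, -0.5]
gripper_width: 0.796
```

Call:
apply_moves --pt "0 0 0" --pt "0 0 0" --pt "0 0 0" --pt "0 0 0" --pt "0 0 0" --twist '[-8,-8,-8,0,0]' --claw '[0.8,0.8,0.8,0.8,0.8]'

```text
time_s: 29.2
tcp_pos: [0.6016, -0.0422, 0.2516]
ee_rot: [[-0.073, -0.951, -0.301], [-0.004, -0.302, 0.953], [-0.997, 0.071, 0.018]]
wrist_force: [0.7, -0.7, -0.8]
gripper_width: 0.799
```

Run:
```python
from h import *
s=r.sense();print(s)
```

```text
{'time_s': 29.2, 'joints': array([ 11.07028495,  21.45952277,   1.85533753,  -0.58230713,
       -74.55522772,   6.67944129]), 'joint_velocities': array([ 0.02730954,  0.15256479, -0.82078869, -0.11899934,  0.24573584,
       -0.0290412 ]), 'effort': array([ 2.85442176e-03, -3.86947703e+01,  1.89031345e+01,  4.25222039e+00,
       -1.07544686e-01,  4.46942460e-02]), 'tcp_pos': array([ 0.60155937, -0.04220489,  0.25160864]), 'ee_rot': array([[-0.07304663, -0.95073197, -0.30128543],
       [-0.00431011, -0.30178871,  0.95336509],
       [-0.99731921,  0.07093868,  0.01794689]]), 'wrist_force': array([ 0.6902555 , -0.66720009, -0.8316833 ]), 'moment': array([0.00873419, 0.01103176, 0.00399026]), 'gripper_width': 0.7991561432164834}
```

Call:
apply_moves --pt "0.04 0 0" --twist '[0]' --claw '[0.8]'

```text
time_s: 29.3
tcp_pos: [0.6022, -0.0424, 0.2165]
ee_rot: [[-0.06, -0.952, -0.3], [-0.004, -0.3, 0.954], [-0.998, 0.059, 0.014]]
wrist_force: [1.6, 0.1, -0.9]
gripper_width: 0.801
```

```bash
cat > j.py <<'E'
from h import *
s=r.sense();j=s['joints'];v=s['joint_velocities'];print(s['time_s'],np.round(j,3),np.round(v,2),'pitch',round(j[1]-j[2]-j[4]-90,3),'rate',round(v[1]-v[2]-v[4],2),np.round(s['tcp_pos'],4))
E
python3 j.py
```

```text
29.3 [ 11.108  22.491  -1.721  -0.446 -69.229   6.545] [  0.49  15.27 -45.73  -3.24  54.75  -1.47] pitch 3.441 rate 6.25 [ 0.6022 -0.0424  0.2165]
```

Call:
apply_moves --pt "0 0 0" --twist '[0]' --claw '[0.8]'

```text
time_s: 29.4
tcp_pos: [0.5979, -0.0424, 0.2105]
ee_rot: [[-0.074, -0.952, -0.296], [-0.004, -0.297, 0.955], [-0.997, 0.071, 0.018]]
wrist_force: [-1.3, 0.1, -0.6]
gripper_width: 0.802
```

```bash
python3 j.py
```

```text
29.4 [ 11.109  22.722  -2.229  -0.626 -69.237   6.417] [ 0.02 -4.09  9.43  5.14 -1.53 -1.  ] pitch 4.189 rate -11.99 [ 0.5979 -0.0424  0.2105]
```

Call:
apply_moves --pt "0 0 0" --twist '[0]' --claw '[0.8]'

```text
time_s: 29.5
tcp_pos: [0.5988, -0.0427, 0.2118]
ee_rot: [[-0.072, -0.953, -0.296], [-0.005, -0.296, 0.955], [-0.997, 0.07, 0.016]]
wrist_force: [0.2, -0.9, 1.6]
gripper_width: 0.804
```

```bash
python3 j.py
```

```text
29.5 [ 11.113  22.695  -2.104  -0.526 -69.301   6.333] [ 0.07  1.46 -3.64 -2.17 -0.37 -0.84] pitch 4.1 rate 5.46 [ 0.5988 -0.0427  0.2118]
```

```bash
cat > hold.py <<'E'
from h import *
import sys
for _ in range(int(sys.argv[1])): imaging.capture('wrist')
exec(open('j.py').read().split('\n',1)[1])
print(np.round(s['ee_rot'][:,0],4))
E
python3 hold.py 2
```

```text
29.6 [ 11.109  22.704  -2.14   -0.615 -69.308   6.37 ] [-0.04 -0.39  0.78  0.25  0.47  0.32] pitch 4.153 rate -1.64 [ 0.5983 -0.0424  0.2113]
[-0.073  -0.0041 -0.9973]
```

Call:
apply_moves --pt "0.048 0 0" --pt "0 0 0" --twist '[0,0]' --claw '[0.8,0.8]'

```text
time_s: 29.8
tcp_pos: [0.5967, -0.0424, 0.1659]
ee_rot: [[-0.067, -0.953, -0.295], [-0.004, -0.296, 0.955], [-0.998, 0.065, 0.016]]
wrist_force: [-1.1, -0.0, -2.2]
gripper_width: 0.801
```

```bash
python3 hold.py 2; python3 hold.py 2
```

```text
29.9 [ 11.156  24.261  -5.497  -0.299 -63.135   6.351] [-0.02 -1.31  2.02  0.    0.02  0.24] pitch 2.893 rate -3.35 [ 0.6028 -0.0426  0.1734]
[-0.0504 -0.0052 -0.9987]
30.0 [ 11.157  24.204  -5.458  -0.352 -63.114   6.359] [ 0.04 -0.15 -0.61 -0.54  0.32  0.04] pitch 2.776 rate 0.14 [ 0.6031 -0.0423  0.1741]
[-0.0486 -0.004  -0.9988]
```

Call:
apply_moves --pt "-0.048 0 0" --twist '[0]' --claw '[0.8]'

```text
time_s: 30.1
tcp_pos: [0.602, -0.042, 0.2167]
ee_rot: [[-0.061, -0.953, -0.297], [-0.004, -0.297, 0.955], [-0.998, 0.06, 0.014]]
wrist_force: [1.0, 0.2, -0.1]
gripper_width: 0.796
```

```bash
python3 hold.py 2
```

```text
30.2 [ 11.131  21.881  -0.727  -0.086 -69.198   6.336] [ 0.17  1.55 -4.74 -3.04  2.93  0.04] pitch 1.806 rate 3.36 [ 0.6103 -0.0424  0.2301]
[-0.0312 -0.0047 -0.9995]
```

Call:
apply_moves --pt "0.048 0 0" --pt "0 0 0" --twist '[0,0]' --claw '[0.8,0.8]'

```text
time_s: 30.4
tcp_pos: [0.6125, -0.0422, 0.1888]
ee_rot: [[-0.017, -0.954, -0.3], [-0.003, -0.3, 0.954], [-1.0, 0.017, 0.002]]
wrist_force: [-0.5, -1.0, -1.7]
gripper_width: 0.802
```

```bash
python3 hold.py 3
```

```text
30.55 [ 11.137  23.239  -3.874   0.216 -63.106   6.333] [ 0.02  0.02 -0.4  -0.68  0.15 -0.05] pitch 0.219 rate 0.28 [ 0.6173 -0.0423  0.1955]
[-0.0031 -0.004  -1.    ]
```

```bash
python3 -c "
from h import *
plan([.6105,-.0325,.15],174.3,n=3,claw=.8)"
```

```text
pos [ 0.6173 -0.0423  0.1955] yaw -162.43 tilt [-0.0031 -0.004 ] F [ 0.3 -0.7  1.1] w 0.803 t 30.55 dist [-0.0068  0.0098 -0.0455] dyaw -23.27
{"xyz": [[0.0152, 0.0011, 0.0039], [0.0152, 0.0016, 0.0037], [0.0152, 0.0021, 0.0034]], "twist": [7.76, 7.76, 7.76], "claw": [0.8, 0.8, 0.8]}
```

Call:
apply_moves --pt "0 0.001 0.004" --pt "0 0.002 0.004" --pt "0 0.002 0.0034" --twist '[7.7,7.7,7.7]' --claw '[0.8,0.8,0.8]'

```text
time_s: 30.85
tcp_pos: [0.614, -0.0319, 0.2029]
ee_rot: [[0.008, -0.994, 0.111], [-0.004, 0.111, 0.994], [-1.0, -0.008, -0.003]]
wrist_force: [0.4, 0.2, 0.9]
gripper_width: 0.801
```

```bash
python3 hold.py 2;python3 -c "
from h import *
cap('wrist','w25')
plan([.6105,-.0325,.15],174.3,n=1,claw=.8)"
```

```text
30.95 [ 12.266  22.213  -4.4     0.361 -62.959 -18.412] [-0.31  0.75 -0.6  -0.21  0.37  6.15] pitch -0.428 rate 0.98 [ 0.6141 -0.0317  0.2031]
[ 0.0085 -0.0039 -1.    ]
pos [ 0.6139 -0.0319  0.2025] yaw 174.15 tilt [ 0.0076 -0.0039] F [-1.  -0.2 -0.2] w 0.8 t 31.0 dist [-0.0034 -0.0006 -0.0525] dyaw 0.15
{"xyz": [[0.0525, 0.0037, -0.0008]], "twist": [-0.15], "claw": [0.8]}
```

View pics/w25.png

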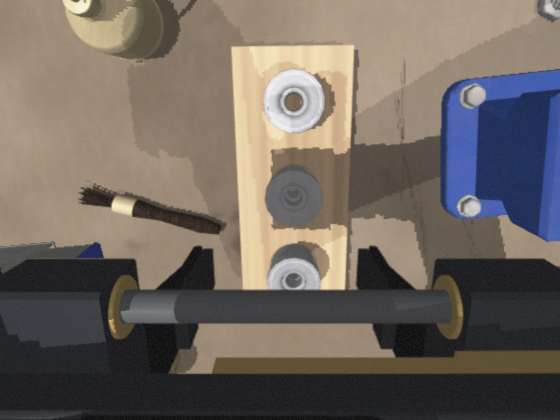

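```bash
python3 -c "
from h import *
p=cap('wrist')
for n in [(.6155,.0405),(.608,-.033),(.601,-.1075)]: print(proj(p,[[*n,.068]]))
print(atz(p,[(293,195),(292,283),(294,101)],.068))
plan([.6105,-.0325,.15],174.3,n=1,claw=.8)"
```

```text
[[292.69184586 282.29680887]]
[[293.16969857 199.15988394]]
[[292.91811737 102.29325581]]
[[ 0.6078047  -0.03644159  0.068     ]
 [ 0.61615736  0.0411081   0.068     ]
 [ 0.60010636 -0.10834188  0.068     ]]
pos [ 0.6136 -0.032   0.2019] yaw 174.14 tilt [ 0.0067 -0.0039] F [-0.  -0.6  0.1] w 0.801 t 31.05 dist [-0.0031 -0.0005 -0.0519] dyaw 0.16
{"xyz": [[0.0519, 0.0034, -0.0007]], "twist": [-0.16], "claw": [0.8]}
```

Call:
apply_moves --pt "0.048 0.0034 0" --twist '[0]' --claw '[0.8]'

```text
time_s: 31.15
tcp_pos: [0.6164, -0.0315, 0.1611]
ee_rot: [[0.024, -0.995, 0.098], [-0.003, 0.098, 0.995], [-1.0, -0.025, -0.001]]
wrist_force: [1.5, 0.3, 0.5]
gripper_width: 0.797
```

```bash
python3 hold.py 2
```

```text
31.25 [ 12.303  24.655  -8.903   0.197 -56.792 -18.256] [ 0.05 -1.76  4.62  2.91 -3.81 -0.56] pitch 0.349 rate -2.56 [ 0.6064 -0.0322  0.1488]
[-0.0053 -0.0041 -1.    ]
```

Call:
apply_moves --pt "0.045 0 0" --twist '[0]' --claw '[0.8]'

```text
time_s: 31.35
tcp_pos: [0.6118, -0.0322, 0.1104]
ee_rot: [[0.009, -0.995, 0.098], [-0.004, 0.098, 0.995], [-1.0, -0.009, -0.003]]
wrist_force: [3.7, 0.4, 0.5]
gripper_width: 0.802
```

```bash
python3 hold.py 2;python3 -c "
from h import *
cap('wrist','w26')
plan([.6105,-.0325,.057],174.3,n=1,claw=.8)"
```

```text
31.45 [ 12.273  27.642 -12.027   0.093 -51.386 -18.199] [-0.01 -3.03  4.31  2.8  -3.   -0.43] pitch 1.055 rate -4.34 [ 0.6023 -0.0329  0.0996]
[-0.0177 -0.0052 -0.9998]
pos [ 0.6048 -0.0329  0.1027] yaw 174.2 tilt [-0.0116 -0.0057] F [ 0.7 -0.3  0.2] w 0.8 t 31.5 dist [ 0.0057  0.0004 -0.0457] dyaw 0.1
{"xyz": [[0.0456, -0.0062, 0.0013]], "twist": [-0.1], "claw": [0.8]}
```

View pics/w26.png

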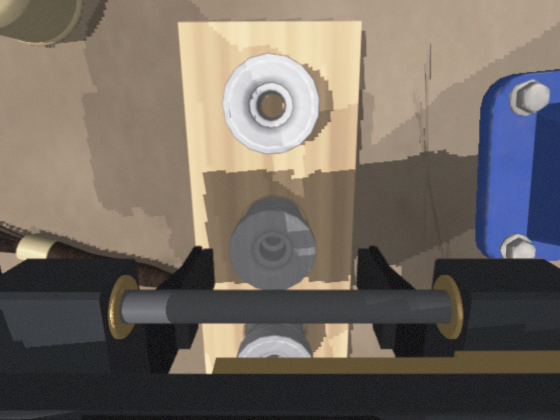

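Call:
apply_moves --pt "0.015 -0.006 0" --twist '[0]' --claw '[0.8]'

```text
time_s: 31.6
tcp_pos: [0.6137, -0.0335, 0.0917]
ee_rot: [[-0.004, -0.995, 0.099], [-0.006, 0.099, 0.995], [-1.0, 0.003, -0.006]]
wrist_force: [1.5, 0.3, 1.2]
gripper_width: 0.8
```

```bash
python3 hold.py 4;python3 -c "
from h import *
cap('wrist','w27')
plan([.6105,-.0325,.057],174.3,n=1,claw=.8)"
```

```text
31.8 [ 12.08   28.945 -11.658   0.258 -50.035 -18.026] [ 0.09 -0.58 -0.17  0.12  0.28 -0.09] pitch 0.638 rate -0.69 [ 0.6114 -0.0336  0.0885]
[-0.0102 -0.0057 -0.9999]
pos [ 0.6114 -0.0336  0.0887] yaw 174.22 tilt [-0.0098 -0.0056] F [-0.2 -0.3  0.1] w 0.803 t 31.85 dist [-0.0009  0.0011 -0.0317] dyaw 0.08
{"xyz": [[0.0317, 0.0007, 0.0012]], "twist": [-0.08], "claw": [0.8]}
```

View pics/w27.png

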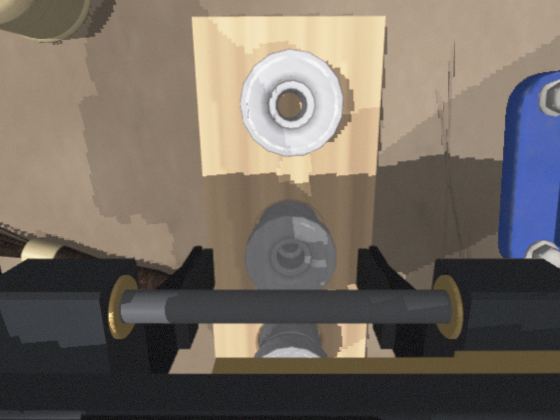

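Call:
apply_moves --pt "0.016 0.001 0.001" --twist '[0]' --claw '[0.8]'

```text
time_s: 31.95
tcp_pos: [0.6128, -0.0324, 0.0759]
ee_rot: [[-0.003, -0.995, 0.1], [-0.005, 0.1, 0.995], [-1.0, 0.002, -0.005]]
wrist_force: [0.9, -0.1, -0.7]
gripper_width: 0.798
```

```bash
python3 hold.py 3
```

```text
32.1 [ 12.202  29.91  -12.675   0.268 -48.071 -18.147] [-0.11 -0.6   0.99  0.63  0.09  0.01] pitch 0.656 rate -1.68 [ 0.6101 -0.0326  0.0729]
[-0.0105 -0.0058 -0.9999]
```

Call:
apply_moves --pt "0.014 0 0" --twist '[0]' --claw '[0.8]'

```text
time_s: 32.2
tcp_pos: [0.6121, -0.0324, 0.0613]
ee_rot: [[-0.004, -0.995, 0.1], [-0.005, 0.1, 0.995], [-1.0, 0.004, -0.006]]
wrist_force: [-0.5, 1.1, 0.3]
gripper_width: 0.803
```

```bash
python3 hold.py 3;python3 -c "
from h import *
cap('wrist','w28')
plan([.610,-.0325,.057],174.3,n=1,claw=.8)"
```

```text
32.35 [ 12.195  30.95  -13.437   0.264 -46.392 -18.155] [ 0.09 -0.62  0.94  0.46 -0.16 -0.02] pitch 0.778 rate -1.4 [ 0.6092 -0.0328  0.0581]
[-0.0126 -0.0061 -0.9999]
pos [ 0.6097 -0.0328  0.0586] yaw 174.24 tilt [-0.0114 -0.0061] F [ 0.1 -0.3 -1.1] w 0.797 t 32.4 dist [ 0.0003  0.0003 -0.0016] dyaw 0.06
{"xyz": [[0.0016, -0.0003, 0.0003]], "twist": [-0.06], "claw": [0.8]}
```

View pics/w28.png

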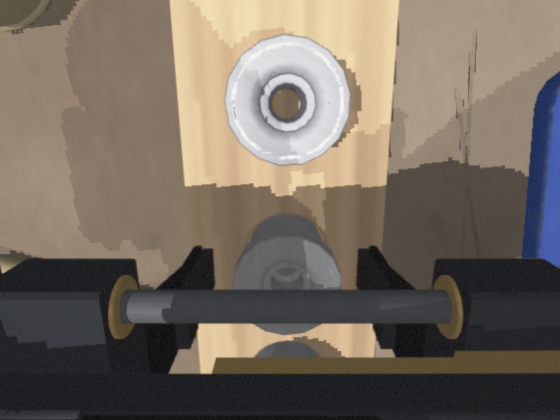

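Call:
apply_moves --pt "0.0015 0 0" --twist '[0]' --claw '[0]'

```text
time_s: 32.5
tcp_pos: [0.6101, -0.0328, 0.0575]
ee_rot: [[-0.01, -0.995, 0.1], [-0.006, 0.1, 0.995], [-1.0, 0.01, -0.007]]
wrist_force: [0.6, -0.6, -0.5]
gripper_width: 0.762
```

```bash
for i in 1 2 3; do python3 hold.py 2; python3 -c "
from h import *
s=r.sense();print(s['gripper_width'],s['wrist_force'])"; done
```

```text
32.6 [ 12.197  31.034 -13.463   0.285 -46.212 -18.155] [-0.01 -0.17  0.06 -0.06 -0.09 -0.06] pitch 0.708 rate -0.14 [ 0.6097 -0.0328  0.0571]
[-0.0113 -0.0061 -0.9999]
0.6953405997114565 [-0.24444666 -1.26633959 -0.65410181]
32.7 [ 12.197  31.023 -13.458   0.289 -46.211 -18.153] [ 0.06 -0.18  0.07 -0.04 -0.03  0.04] pitch 0.692 rate -0.22 [ 0.6098 -0.0328  0.0573]
[-0.011  -0.0061 -0.9999]
0.613287992304385 [-0.31635006 -0.24370572  0.06545198]
32.8 [ 12.196  31.017 -13.466   0.281 -46.238 -18.154] [ 0.11 -0.09 -0.22 -0.27 -0.92 -0.04] pitch 0.72 rate 1.05 [ 0.6096 -0.0328  0.0573]
[-0.0115 -0.0061 -0.9999]
0.5170860315476276 [-0.70135447  0.59369191  0.71599763]
```

```bash
for i in 1 2; do python3 hold.py 2; python3 -c "
from h import *
s=r.sense();print(s['gripper_width'],s['wrist_force'])"; done
```

```text
32.9 [ 12.198  31.015 -13.468   0.277 -46.24  -18.158] [-0.03  0.01 -0.02  0.02  0.03  0.01] pitch 0.723 rate -0.01 [ 0.6095 -0.0328  0.0573]
[-0.0116 -0.0061 -0.9999]
0.5083676742967125 [-0.07279416  0.26709769  0.26281025]
33.0 [ 12.199  31.012 -13.475   0.278 -46.237 -18.156] [-0.02 -0.02 -0.06 -0.02 -0.08  0.06] pitch 0.724 rate 0.12 [ 0.6095 -0.0328  0.0573]
[-0.0116 -0.0061 -0.9999]
0.5073305786150012 [-1.64609836  0.3328864   1.71904003]
```

Call:
apply_moves --pt "-0.015 0 0" --twist '[0]' --claw '[0]'

```text
time_s: 33.1
tcp_pos: [0.608, -0.0328, 0.07]
ee_rot: [[-0.016, -0.995, 0.101], [-0.006, 0.101, 0.995], [-1.0, 0.016, -0.008]]
wrist_force: [-0.0, 0.6, -2.1]
gripper_width: 0.512
```

```bash
python3 hold.py 2
```

```text
33.2 [ 12.206  29.884 -12.633   0.306 -48.014 -18.15 ] [-0.04  0.92 -1.06 -0.66  1.18 -0.07] pitch 0.531 rate 0.81 [ 0.6109 -0.0325  0.0735]
[-0.0082 -0.0058 -0.9999]
```

Call:
apply_moves --pt "-0.035 0 0" --twist '[0]' --claw '[0]'

```text
time_s: 33.3
tcp_pos: [0.6071, -0.0326, 0.1033]
ee_rot: [[-0.021, -0.995, 0.102], [-0.006, 0.102, 0.995], [-1.0, 0.02, -0.008]]
wrist_force: [-0.4, -0.0, -2.4]
gripper_width: 0.508
```

```bash
python3 hold.py 2
```

```text
33.4 [ 12.219  27.367 -10.411   0.404 -52.243 -18.13 ] [-0.02  1.69 -2.52 -1.83  2.51 -0.01] pitch 0.021 rate 1.7 [ 0.6144 -0.0321  0.1123]
[ 8.0e-04 -5.5e-03 -1.0e+00]
```

Call:
apply_moves --pt "-0.04 0 0" --twist '[0]' --claw '[0]'

```text
time_s: 33.5
tcp_pos: [0.6101, -0.032, 0.1464]
ee_rot: [[-0.013, -0.995, 0.101], [-0.005, 0.101, 0.995], [-1.0, 0.012, -0.007]]
wrist_force: [-0.4, 0.7, -3.4]
gripper_width: 0.51
```

```bash
python3 hold.py 2; python3 -c "
from h import *
cap('scene','s29');i=cv2.imread('pics/s29.png')[120:290,200:400];cv2.imwrite('pics/s29z.png',cv2.resize(i,None,fx=3.5,fy=3.5,interpolation=cv2.INTER_CUBIC))
cap('wrist','w29')
plan([.492,.396,.15],266.3,n=12,claw=0)"
```

```text
33.6 [ 12.24   24.755  -7.495   0.533 -57.11  -18.103] [ 0.02  2.12 -3.43 -2.5   2.61 -0.01] pitch -0.64 rate 2.94 [ 0.6181 -0.0318  0.1573]
[ 0.0126 -0.0053 -0.9999]
pos [ 0.6145 -0.0317  0.1525] yaw 174.31 tilt [ 0.0025 -0.0045] F [-0.5  0.4 -3.2] w 0.515 t 33.7 dist [-0.1225  0.4277 -0.0025] dyaw 91.99
{"xyz": [[0.0, 0.0137, 0.0345], [0.0, 0.009, 0.036], [0.0, 0.0041, 0.0368], [0.0, -0.0009, 0.0371], [0.0, -0.0058, 0.0366], [0.0, -0.0106, 0.0355], [0.0, -0.0153, 0.0338], [0.0, -0.0196, 0.0314], [0.0, -0.0237, 0.0285], [0.0, -0.0273, 0.0251], [0.0, -0.0304, 0.0213], [0.0, -0.0329, 0.017]], "twist": [-7.67, -7.67, -7.67, -7.67, -7.67, -7.67, -7.67, -7.67, -7.67, -7.67, -7.67, -7.67], "claw": [0, 0, 0, 0, 0, 0, 0, 0, 0, 0, 0, 0]}
```

View pics/s29z.png

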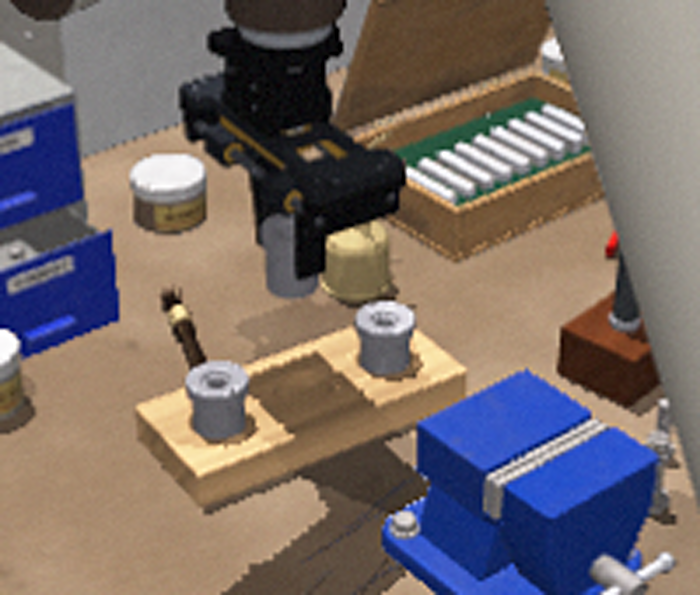

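View pics/w29.png

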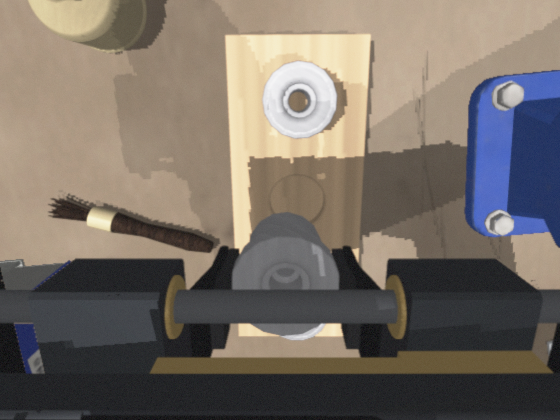

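Call:
apply_moves --pt "0 0.0137 0.0345" --pt "0 0.009 0.036" --pt "0 0.004 0.037" --pt "0 -0.001 0.037" --pt "0 -0.006 0.0366" --pt "0 -0.0106 0.0355" --twist '[-7.7,-7.7,-7.7,-7.7,-7.7,-7.7]' --claw '[0,0,0,0,0,0]'

```text
time_s: 34.3
tcp_pos: [0.5441, 0.1823, 0.1381]
ee_rot: [[-0.017, -0.748, -0.664], [-0.01, -0.664, 0.748], [-1.0, 0.019, 0.004]]
wrist_force: [1.0, -0.2, -2.1]
gripper_width: 0.51
```

```bash
python3 hold.py 2; python3 -c "
from h import *
plan([.492,.396,.15],266.3,n=6,claw=0)"
```

```text
34.4 [ 34.863  22.74  -13.764  -0.141 -54.581   6.904] [-3.41 -0.24 -0.15  1.07 -1.09 -2.75] pitch 1.085 rate 1.01 [0.5436 0.1847 0.1379]
[-0.0167 -0.0092 -0.9998]
pos [0.5436 0.1847 0.1379] yaw -138.31 tilt [-0.0167 -0.0092] F [-0.5 -0.3 -2. ] w 0.509 t 34.4 dist [-0.0516  0.2113  0.0121] dyaw 44.61
{"xyz": [[-0.0022, -0.017, 0.032], [-0.0022, -0.021, 0.0296], [-0.0022, -0.0246, 0.0266], [-0.0022, -0.0278, 0.0232], [-0.0022, -0.0306, 0.0194], [-0.0022, -0.0329, 0.0153]], "twist": [-7.44, -7.44, -7.44, -7.44, -7.44, -7.44], "claw": [0, 0, 0, 0, 0, 0]}
```

Call:
apply_moves --pt "-0.004 -0.017 0.032" --pt "-0.004 -0.021 0.0296" --pt "-0.003 -0.0246 0.0266" --pt "-0.0022 -0.0278 0.0232" --pt "-0.0022 -0.0306 0.0194" --pt "-0.002 -0.03 0.013" --twist '[-7.4,-7.4,-7.4,-7.4,-7.4,-7.4]' --claw '[0,0,0,0,0,0]'

```text
time_s: 35.0
tcp_pos: [0.4865, 0.3913, 0.1414]
ee_rot: [[-0.034, -0.05, -0.998], [-0.023, -0.998, 0.051], [-0.999, 0.024, 0.033]]
wrist_force: [-0.0, -0.1, -1.9]
gripper_width: 0.507
```

```bash
python3 hold.py 3; python3 -c "
from h import *
cap('wrist','w30')
plan([.492,.396,.12],266.3,n=1,claw=0)"
```

```text
35.15 [ 53.272  27.554  -4.833  -0.926 -59.832  34.135] [-2.19 -1.08 -1.67  0.04 -0.83 -0.67] pitch 2.22 rate 1.42 [0.4865 0.3916 0.1411]
[-0.0343 -0.0226 -0.9992]
pos [0.4867 0.3903 0.1413] yaw -93.15 tilt [-0.0346 -0.0231] F [-0.7 -0.4 -2.4] w 0.51 t 35.2 dist [ 0.0053  0.0057 -0.0213] dyaw -0.55
{"xyz": [[0.021, -0.0065, -0.0057]], "twist": [0.55], "claw": [0]}
```

View pics/w30.png

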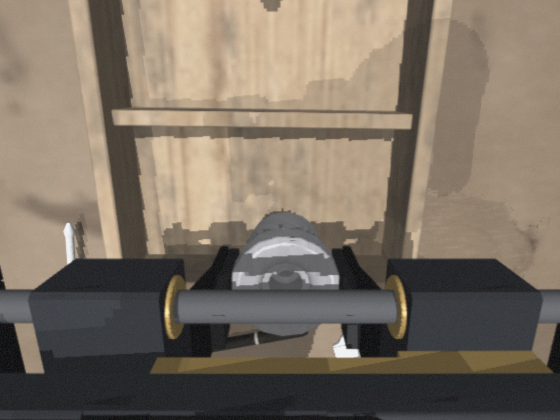

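```bash
python3 -c "
from h import *
p=cap('wrist')
print(atz(p,[(265,110),(265,127)],.044)); print(atz(p,[(115,118),(410,122)],.044))
print(proj(p,[[.492,.396,.006],[.492+.054,.396-.003,.006],[.492-.054,.396+.003,.006],[.43,.4,.055]]))
"
```

```text
[[0.55607032 0.39814558 0.044     ]
 [0.54532828 0.39892145 0.044     ]]
[[0.55664204 0.49495306 0.044     ]
 [0.54310186 0.30336272 0.044     ]]
[[274.76370232 190.14176457]
 [274.15827902 120.80896308]
 [275.30785666 251.94873268]
 [274.60680971 290.66284031]]
```

Call:
apply_moves --pt "0.045 -0.008 -0.004" --pt "0 0 0" --twist '[0,0]' --claw '[0,0]'

```text
time_s: 35.45
tcp_pos: [0.4905, 0.3936, 0.0943]
ee_rot: [[-0.036, -0.061, -0.997], [-0.024, -0.998, 0.062], [-0.999, 0.026, 0.035]]
wrist_force: [-2.4, -2.0, -3.4]
gripper_width: 0.513
```

```bash
python3 hold.py 4
```

```text
35.65 [ 53.096  30.16   -6.254  -0.735 -54.78   34.024] [ 0.3  -0.78  0.33 -0.45  0.09  0.11] pitch 1.194 rate -1.2 [0.4952 0.3984 0.1046]
[-0.0209 -0.0103 -0.9997]
```

Call:
apply_moves --pt "-0.04 0 0" --twist '[0]' --claw '[0]'

```text
time_s: 35.75
tcp_pos: [0.4936, 0.3958, 0.141]
ee_rot: [[-0.029, -0.06, -0.998], [-0.018, -0.998, 0.06], [-0.999, 0.019, 0.028]]
wrist_force: [0.9, 0.7, -2.7]
gripper_width: 0.508
```

```bash
python3 hold.py 3
```

```text
35.9 [ 53.019  27.585  -3.351  -0.606 -59.585  33.982] [ 0.23  2.17 -3.84 -2.22  0.11  0.01] pitch 0.521 rate 5.9 [0.4984 0.4006 0.1506]
[-0.0127 -0.0018 -0.9999]
```

Call:
apply_moves --pt "0.04 0.001 0.005" --twist '[0]' --claw '[0]'

```text
time_s: 36.0
tcp_pos: [0.4965, 0.4032, 0.1177]
ee_rot: [[-0.001, -0.057, -0.998], [0.011, -0.998, 0.057], [-1.0, -0.011, 0.002]]
wrist_force: [1.0, 0.5, -2.1]
gripper_width: 0.508
```

```bash
python3 hold.py 3
```

```text
36.15 [ 53.381  29.454  -6.792  -0.689 -54.598  33.687] [-0.19 -1.05  3.68  2.02  0.2  -0.01] pitch 0.844 rate -4.93 [0.4913 0.398  0.1091]
[-0.0166 -0.0059 -0.9998]
```

Call:
apply_moves --pt "0.03 0 0" --pt "0 0 0" --twist '[0,0]' --claw '[0,0]'

```text
time_s: 36.35
tcp_pos: [0.4921, 0.3985, 0.0815]
ee_rot: [[-0.014, -0.057, -0.998], [-0.004, -0.998, 0.057], [-1.0, 0.005, 0.014]]
wrist_force: [0.1, -1.4, -2.8]
gripper_width: 0.512
```

```bash
python3 hold.py 4; python3 -c "
from h import *
cap('wrist','w31')
plan([.4915,.399,.052],266.3,n=1,claw=0)"
```

```text
36.55 [ 53.389  30.914  -7.966  -0.48  -51.049  33.721] [ 0.1  -0.1  -0.62 -0.46  0.09 -0.  ] pitch -0.07 rate 0.43 [0.4954 0.402  0.087 ]
[-0.0045  0.0049 -1.    ]
pos [0.4951 0.4018 0.0867] yaw -93.2 tilt [-0.005   0.0047] F [ 0.1 -1.1 -2.5] w 0.507 t 36.6 dist [-0.0036 -0.0028 -0.0347] dyaw -0.5
{"xyz": [[0.0347, 0.0032, 0.0033]], "twist": [0.5], "claw": [0]}
```

View pics/w31.png

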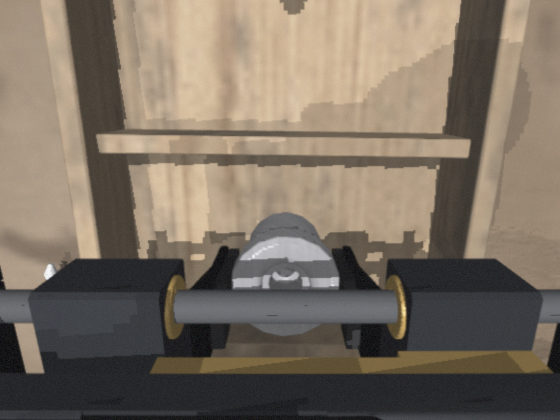

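Call:
apply_moves --pt "0.015 0.002 0.003" --twist '[0.4]' --claw '[0]'

```text
time_s: 36.7
tcp_pos: [0.4939, 0.4021, 0.0752]
ee_rot: [[0.0, -0.062, -0.998], [0.01, -0.998, 0.062], [-1.0, -0.01, 0.0]]
wrist_force: [0.5, -0.5, -1.8]
gripper_width: 0.507
```

```bash
python3 hold.py 2
```

```text
36.8 [ 53.539  31.606  -9.377  -0.554 -49.079  33.204] [-0.09 -0.29  1.    0.9  -1.06  0.48] pitch 0.063 rate -0.23 [0.4912 0.3994 0.0715]
[-0.0065  0.0035 -1.    ]
```

Call:
apply_moves --pt "0.014 0 0" --twist '[0]' --claw '[0]'

```text
time_s: 36.9
tcp_pos: [0.4926, 0.4011, 0.0599]
ee_rot: [[-0.002, -0.062, -0.998], [0.008, -0.998, 0.062], [-1.0, -0.008, 0.003]]
wrist_force: [0.4, 0.9, -1.5]
gripper_width: 0.514
```

```bash
python3 hold.py 3
```

```text
37.05 [ 53.541  32.636 -10.091  -0.58  -47.475  33.221] [-0.   -0.62  0.94  0.64  0.11 -0.04] pitch 0.202 rate -1.68 [0.4907 0.3989 0.0565]
[-0.0081  0.0016 -1.    ]
```

Bottom is about 11 mm above the floor; creep down.

Call:
apply_moves --pt "0.003 0 0" --pt "0.002 0 0" --pt "0.002 0 0" --twist '[0,0,0]' --claw '[0,0,0]'

```text
time_s: 37.35
tcp_pos: [0.4914, 0.3996, 0.05]
ee_rot: [[-0.006, -0.063, -0.998], [0.003, -0.998, 0.063], [-1.0, -0.002, 0.007]]
wrist_force: [-0.5, 0.3, -1.6]
gripper_width: 0.508
```

Call:
apply_moves --pt "0.001 0 0" --pt "0.001 0 0" --twist '[0,0]' --claw '[0,0]'

```text
time_s: 37.55
tcp_pos: [0.4915, 0.3997, 0.0478]
ee_rot: [[-0.006, -0.063, -0.998], [0.003, -0.998, 0.063], [-1.0, -0.003, 0.007]]
wrist_force: [0.5, -0.2, -3.1]
gripper_width: 0.507
```

Call:
apply_moves --pt "0.001 0 0" --pt "0.001 0 0" --twist '[0,0]' --claw '[0,0]'

```text
time_s: 37.75
tcp_pos: [0.4916, 0.3998, 0.0458]
ee_rot: [[-0.006, -0.063, -0.998], [0.003, -0.998, 0.063], [-1.0, -0.003, 0.006]]
wrist_force: [-0.1, -1.2, -2.8]
gripper_width: 0.511
```

Call:
apply_moves --pt "0.001 0 0" --twist '[0]' --claw '[0]'

```text
time_s: 37.85
tcp_pos: [0.4916, 0.3999, 0.0455]
ee_rot: [[-0.006, -0.062, -0.998], [0.003, -0.998, 0.062], [-1.0, -0.003, 0.006]]
wrist_force: [-2.3, -1.3, 6.2]
gripper_width: 0.507
```

Call:
apply_moves --pt "0 0 0" --twist '[0]' --claw '[0.75]'

```text
time_s: 37.95
tcp_pos: [0.4919, 0.4002, 0.046]
ee_rot: [[-0.005, -0.062, -0.998], [0.004, -0.998, 0.062], [-1.0, -0.003, 0.005]]
wrist_force: [0.0, 0.1, -1.0]
gripper_width: 0.546
```

```bash
python3 hold.py 5; python3 -c "
from h import *
plan([.4915,.399,.1],266.3,n=1,claw=0)
cap('wrist','w32')"
```

```text
38.2 [ 53.547  33.458 -10.492  -0.51  -46.073  33.239] [-0.08 -0.04 -0.12 -0.06 -0.07  0.01] pitch 0.024 rate 0.15 [0.4918 0.4001 0.0457]
[-0.0054  0.0035 -1.    ]
pos [0.4918 0.4001 0.0457] yaw -93.57 tilt [-0.0054  0.0035] F [-0.1  0.5 -0.1] w 0.711 t 38.2 dist [-0.0003 -0.0011  0.0543] dyaw -0.13
{"xyz": [[-0.0543, 0.0009, 0.0006]], "twist": [0.13], "claw": [0]}
```

View pics/w32.png

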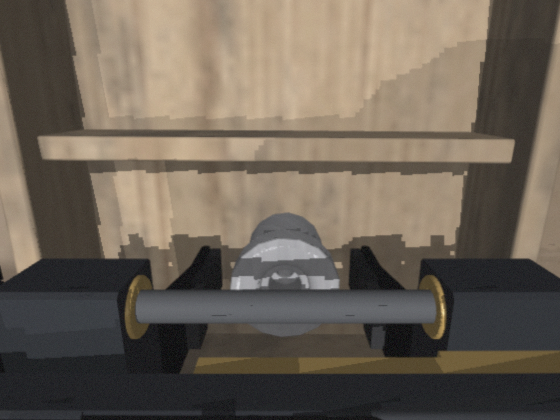

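Released on both sides. Retreat straight up.

Call:
apply_moves --pt "-0.01 0 0" --pt "-0.02 0 0" --pt "-0.03 0 0" --pt "-0.04 0 0" --pt "-0.04 0 0" --pt "-0.03 0 0" --pt "-0.01 0 0" --twist '[0,0,0,0,0,0,0]' --claw '[0.75,0.75,0.75,0.75,0.75,0.75,0.75]'

```text
time_s: 38.95
tcp_pos: [0.4928, 0.3983, 0.2341]
ee_rot: [[-0.006, -0.062, -0.998], [0.0, -0.998, 0.062], [-1.0, 0.0, 0.006]]
wrist_force: [0.2, 1.3, -0.2]
gripper_width: 0.749
```

```bash
python3 hold.py 4; python3 -c "
from h import *
cap('wrist','w33');cap('scene','s33');cap('top','t33')
i=cv2.imread('pics/s33.png')[60:420,40:520];cv2.imwrite('pics/s33z.png',cv2.resize(i,None,fx=1.66,fy=1.66,interpolation=cv2.INTER_CUBIC))
i=cv2.imread('pics/t33.png')[100:320,80:480];cv2.imwrite('pics/t33z.png',cv2.resize(i,None,fx=2,fy=2,interpolation=cv2.INTER_CUBIC))"
```

```text
39.15 [ 53.413  23.409   1.459  -0.456 -68.839  33.129] [-0.09  1.37 -1.29 -0.08  0.06 -0.06] pitch 0.79 rate 2.6 [0.4908 0.3968 0.2277]
[-0.0142 -0.0066 -0.9999]
```

View pics/w33.png

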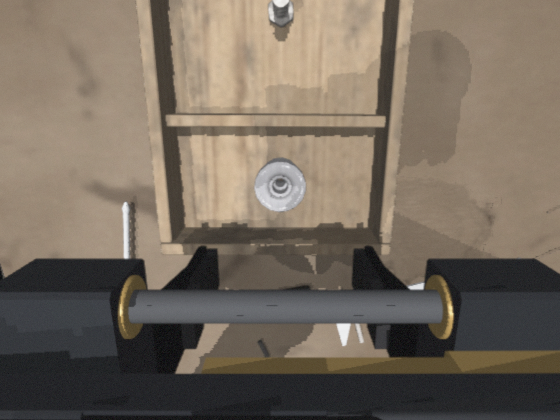

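View pics/s33z.png

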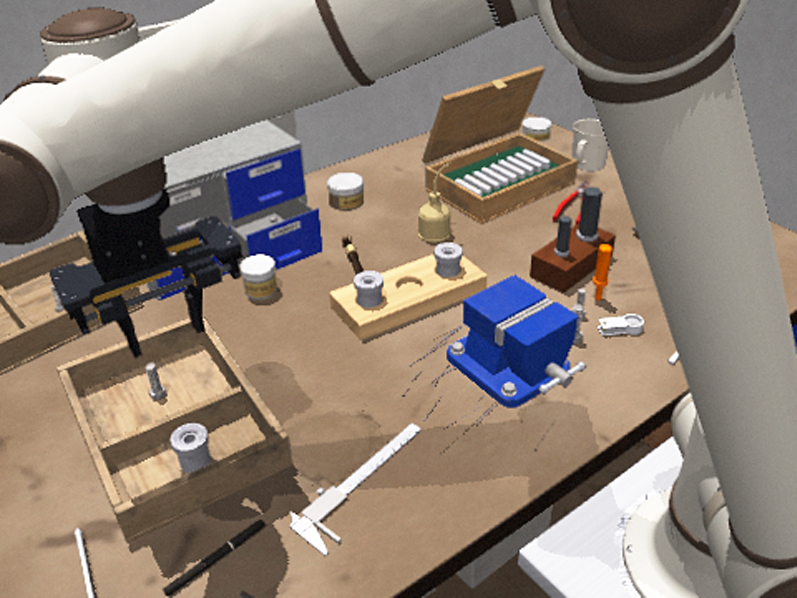

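View pics/t33z.png

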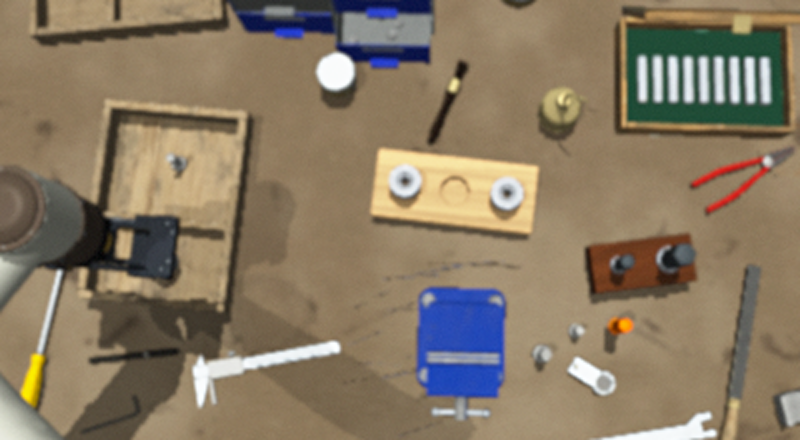

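All in place: the bad bushing is upright at about (280,186) in the wrist view, the good two are in their nests, the gauge is home, and the other items haven't moved. Handing in.

```bash
python3 -c "
from station import r,job
print(job.finish_job(), r.sense()['time_s'])"
```

```text
the job is handed in; nothing more can be done
the job is handed in; nothing more can be done
```

The middle bushing (nest_2) is the bad one. It now stands upright in the narrow compartment of the tray, and the gauge is back fully home in its own hole in the stand. I handed the job in after about 39 s; no verdict was reported.

- **Gauging, left to right:** In nest_1 and nest_3 the collar seated, both times at TCP z = 0.1124 m with about 6–7 N. In nest_2 the gauge stopped at about 0.124 m and would not go further, even after a small sideways shift with up to 7.5 N on the wrist.
- **Gauge return:** It seated at the same height it was picked from (0.0893 m).
- **Placing the bushing:** It touched the tray floor at the expected height with about 6 N. After release and retreat, it stood upright, clear of the divider and walls. Both good bushings were still in their nests, and I saw nothing else out of place.

**Checks that disagreed or needed care:**
- The gauge went about 22 mm into the bad bushing, against the 20 mm you gave. A step was visible in that bore in the wrist pictures, and the other two let the gauge go fully down, so I took it as the bad one.
- The tool tilted by up to about 4° during fast moves. I brought it back to under 1° before picking and placing the bushing.
- My first grip on the gauge pushed the arm a few millimetres, so I released and gripped it again.

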